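# Move bowl templates from locking hooks into the spring-clip rack

## Task

Get the bowl-profile templates ready for the turning demonstration: for every template hanging on the stand, press its hook's sprung keeper down until it snaps open, lift the template off, and push it fully home, upright, into a spring-clip slot of the wooden rack, one template to a slot in any order. Never force a template past a shut keeper, keep the rack standing flat on the table, and do not disturb the finished bowls.

Things in the scene. Friction and masses are not known exactly. Their poses are not given: they have to be found in the camera images.
- stand: Dark steel stowage stand, fixed to the table: a 90 x 400 mm foot with four steel hooks in a row along its y axis, 115 mm apart. Origin: on the table, midway along the row, under the line of the hook pockets; x points from the hook tips to the posts (hooks open towards -x and upwards), y along the row, z up.
- hook0 (a point): Hook 0: centre of its pocket floor, 150 mm above the table; stand axes. 18 mm wide (y). Pocket 15 mm wide in x: upturned tip in front (x -15.5 to -7.5 mm, 44 mm high), 10 mm step behind. Post face at x +22 mm, post top 55 mm up, 20 mm wide. The shut keeper bars the way up. To free a rail: lift it over 44 mm (at most 70) and draw it out to -x. Heights from this point.
- keeper0 (a joint): Angle of hook 0's keeper: 0 shut (level), 1.4 open (hanging along the post). Hinged on the post, 22 mm behind and 52 mm above the pocket point; swings only downwards. Over-centre spring: below 0.35 rad it springs shut, pressed past that it snaps fully open and stays. Takes about 4 to 12 N.
- pad0 (a point): Centre of the top face of keeper 0's press pad (18 mm in x, 28 mm in y; aluminium), 58 mm above the pocket floor and 19 mm in front of the hinge while shut. Press it straight down about 12 mm with shut fingers, then let it snap open. z is the pad's normal (turns with the keeper).
- template0: Loose plywood bowl template, 12 mm thick (x), 90 wide (y), 154 high (z), about 200 g; may be absent. Plate z 0 to 50 mm, full width; above it a 60 mm wide handle: window 34 wide, z 50 to 130, between 13 mm side strips, and a top rail z 130 to 154. Origin: centre of its lower edge. Starts hanging by the middle of the rail on hook 0, axes along the stand's.
- hook1 (a point): Hook 1: centre of its pocket floor, 150 mm above the table; stand axes. 18 mm wide (y). Pocket 15 mm wide in x: upturned tip in front (x -15.5 to -7.5 mm, 44 mm high), 10 mm step behind. Post face at x +22 mm, post top 55 mm up, 20 mm wide. The shut keeper bars the way up. To free a rail: lift it over 44 mm (at most 70) and draw it out to -x. Heights from this point.
- keeper1 (a joint): Angle of hook 1's keeper: 0 shut (level), 1.4 open (hanging along the post). Hinged on the post, 22 mm behind and 52 mm above the pocket point; swings only downwards. Over-centre spring: below 0.35 rad it springs shut, pressed past that it snaps fully open and stays. Takes about 4 to 12 N.
- pad1 (a point): Centre of the top face of keeper 1's press pad (18 mm in x, 28 mm in y; aluminium), 58 mm above the pocket floor and 19 mm in front of the hinge while shut. Press it straight down about 12 mm with shut fingers, then let it snap open. z is the pad's normal (turns with the keeper).
- template1: Loose plywood bowl template, 12 mm thick (x), 90 wide (y), 154 high (z), about 200 g; may be absent. Plate z 0 to 50 mm, full width; above it a 60 mm wide handle: window 34 wide, z 50 to 130, between 13 mm side strips, and a top rail z 130 to 154. Origin: centre of its lower edge. Starts hanging by the middle of the rail on hook 1, axes along the stand's.
- hook2 (a point): Hook 2: centre of its pocket floor, 150 mm above the table; stand axes. 18 mm wide (y). Pocket 15 mm wide in x: upturned tip in front (x -15.5 to -7.5 mm, 44 mm high), 10 mm step behind. Post face at x +22 mm, post top 55 mm up, 20 mm wide. The shut keeper bars the way up. To free a rail: lift it over 44 mm (at most 70) and draw it out to -x. Heights from this point.
- keeper2 (a joint): Angle of hook 2's keeper: 0 shut (level), 1.4 open (hanging along the post). Hinged on the post, 22 mm behind and 52 mm above the pocket point; swings only downwards. Over-centre spring: below 0.35 rad it springs shut, pressed past that it snaps fully open and stays. Takes about 4 to 12 N.
- pad2 (a point): Centre of the top face of keeper 2's press pad (18 mm in x, 28 mm in y; aluminium), 58 mm above the pocket floor and 19 mm in front of the hinge while shut. Press it straight down about 12 mm with shut fingers, then let it snap open. z is the pad's normal (turns with the keeper).
- template2: Loose plywood bowl template, 12 mm thick (x), 90 wide (y), 154 high (z), about 200 g; may be absent. Plate z 0 to 50 mm, full width; above it a 60 mm wide handle: window 34 wide, z 50 to 130, between 13 mm side strips, and a top rail z 130 to 154. Origin: centre of its lower edge. Starts hanging by the middle of the rail on hook 2, axes along the stand's.
- hook3 (a point): Hook 3: centre of its pocket floor, 150 mm above the table; stand axes. 18 mm wide (y). Pocket 15 mm wide in x: upturned tip in front (x -15.5 to -7.5 mm, 44 mm high), 10 mm step behind. Post face at x +22 mm, post top 55 mm up, 20 mm wide. The shut keeper bars the way up. To free a rail: lift it over 44 mm (at most 70) and draw it out to -x. Heights from this point.
- keeper3 (a joint): Angle of hook 3's keeper: 0 shut (level), 1.4 open (hanging along the post). Hinged on the post, 22 mm behind and 52 mm above the pocket point; swings only downwards. Over-centre spring: below 0.35 rad it springs shut, pressed past that it snaps fully open and stays. Takes about 4 to 12 N.
- pad3 (a point): Centre of the top face of keeper 3's press pad (18 mm in x, 28 mm in y; aluminium), 58 mm above the pocket floor and 19 mm in front of the hinge while shut. Press it straight down about 12 mm with shut fingers, then let it snap open. z is the pad's normal (turns with the keeper).
- template3: Loose plywood bowl template, 12 mm thick (x), 90 wide (y), 154 high (z), about 200 g; may be absent. Plate z 0 to 50 mm, full width; above it a 60 mm wide handle: window 34 wide, z 50 to 130, between 13 mm side strips, and a top rail z 130 to 154. Origin: centre of its lower edge. Starts hanging by the middle of the rail on hook 3, axes along the stand's.
- rack: Template rack, loose on the table, 3 kg: wooden base 250 x 130 x 14 mm with four parallel slots across it, 62 mm apart along its x. Origin: centre of its underside; a template in a slot has its x along the rack's x (either way round).
- slot0 (a point): Slot 0: centre of its floor, 14 mm above the rack's underside; rack axes. End channels: 16 mm clear in x, 100 in y, 75 high, flared mouths up to 92 mm high (about 30 clear in x). A sprung clip in the middle of the -x side slopes in from 53 down to 8 mm above the floor: a template stops 15 to 35 mm up and must be pushed to the floor with about 8 to 20 N.
- slot1 (a point): Slot 1: centre of its floor, 14 mm above the rack's underside; rack axes. End channels: 16 mm clear in x, 100 in y, 75 high, flared mouths up to 92 mm high (about 30 clear in x). A sprung clip in the middle of the -x side slopes in from 53 down to 8 mm above the floor: a template stops 15 to 35 mm up and must be pushed to the floor with about 8 to 20 N.
- slot2 (a point): Slot 2: centre of its floor, 14 mm above the rack's underside; rack axes. End channels: 16 mm clear in x, 100 in y, 75 high, flared mouths up to 92 mm high (about 30 clear in x). A sprung clip in the middle of the -x side slopes in from 53 down to 8 mm above the floor: a template stops 15 to 35 mm up and must be pushed to the floor with about 8 to 20 N.
- slot3 (a point): Slot 3: centre of its floor, 14 mm above the rack's underside; rack axes. End channels: 16 mm clear in x, 100 in y, 75 high, flared mouths up to 92 mm high (about 30 clear in x). A sprung clip in the middle of the -x side slopes in from 53 down to 8 mm above the floor: a template stops 15 to 35 mm up and must be pushed to the floor with about 8 to 20 N.
- bowl_large: Turned wooden bowl, medium brown, 140 mm wide, 55 mm high, finished work standing on the table: not to be disturbed. Origin: centre of its underside.
- bowl_small: Turned wooden bowl, pale, 100 mm wide, 50 mm high, finished work standing on the table: not to be disturbed. Origin: centre of its underside.
There are look-alikes about, which are no part of the job. Leave any pink or purple look-alike of the template0 alone.

How it is judged:
On the way:
1. a keeper has been pressed until it snapped open (value of joint any of keeper0, keeper1, keeper2, keeper3 above 1.1 rad), for 0.2 s.
At the end, for the whole second after the job is handed in: Every template that was present stands upright (within 7 degrees) in a slot of the rack, lower edge within 5 mm of the slot floor, centred within 13 mm and lying along the slot (within 9 degrees), at rest; the rack stands flat on the table, at rest (((z of template0 in the frame of slot0 between -0.006 and 0.005 m and horizontal distance between template0 and slot0 below 0.013 m) or (z of template0 in the frame of slot1 between -0.006 and 0.005 m and horizontal distance between template0 and slot1 below 0.013 m) or (z of template0 in the frame of slot2 between -0.006 and 0.005 m and horizontal distance between template0 and slot2 below 0.013 m) or (z of template0 in the frame of slot3 between -0.006 and 0.005 m and horizontal distance between template0 and slot3 below 0.013 m)) and angle between each of template0, template1, template2, template3's own z axis and vertical below 0.12 rad and angle between the x axis of each of template0, template1, template2, template3 and the x axis of rack, either way round below 0.15 rad and linear speed of each of template0, template1, template2, template3, rack below 0.02 m/s and ((z of template1 in the frame of slot0 between -0.006 and 0.005 m and horizontal distance between template1 and slot0 below 0.013 m) or (z of template1 in the frame of slot1 between -0.006 and 0.005 m and horizontal distance between template1 and slot1 below 0.013 m) or (z of template1 in the frame of slot2 between -0.006 and 0.005 m and horizontal distance between template1 and slot2 below 0.013 m) or (z of template1 in the frame of slot3 between -0.006 and 0.005 m and horizontal distance between template1 and slot3 below 0.013 m)) and ((z of template2 in the frame of slot0 between -0.006 and 0.005 m and horizontal distance between template2 and slot0 below 0.013 m) or (z of template2 in the frame of slot1 between -0.006 and 0.005 m and horizontal distance between template2 and slot1 below 0.013 m) or (z of template2 in the frame of slot2 between -0.006 and 0.005 m and horizontal distance between template2 and slot2 below 0.013 m) or (z of template2 in the frame of slot3 between -0.006 and 0.005 m and horizontal distance between template2 and slot3 below 0.013 m)) and ((z of template3 in the frame of slot0 between -0.006 and 0.005 m and horizontal distance between template3 and slot0 below 0.013 m) or (z of template3 in the frame of slot1 between -0.006 and 0.005 m and horizontal distance between template3 and slot1 below 0.013 m) or (z of template3 in the frame of slot2 between -0.006 and 0.005 m and horizontal distance between template3 and slot2 below 0.013 m) or (z of template3 in the frame of slot3 between -0.006 and 0.005 m and horizontal distance between template3 and slot3 below 0.013 m)) and angle between rack's own z axis and vertical below 0.05 rad and height (world z) of rack below 0.01 m); the robot touches nothing.
It fails at once if a template is taken away while its hook's keeper is shut ((distance of template0 from where it was at the start of the episode between 0.065 and 0.11 m and angle between the x axis of template0 and the z axis of pad0, either way round above 1.2 rad) or (distance of template1 from where it was at the start of the episode between 0.065 and 0.11 m and angle between the x axis of template1 and the z axis of pad1, either way round above 1.2 rad) or (distance of template2 from where it was at the start of the episode between 0.065 and 0.11 m and angle between the x axis of template2 and the z axis of pad2, either way round above 1.2 rad) or (distance of template3 from where it was at the start of the episode between 0.065 and 0.11 m and angle between the x axis of template3 and the z axis of pad3, either way round above 1.2 rad)).
It fails at once if a finished bowl is moved more than 40 mm or tipped over ((distance of bowl_large from where it was at the start of the episode above 0.04 m or angle between bowl_large's own z axis and vertical above 0.5 rad) or (distance of bowl_small from where it was at the start of the episode above 0.04 m or angle between bowl_small's own z axis and vertical above 0.5 rad)).
Of template0, template1, template2, template3 only 3 to 4 are there at a start; the rules pass over those that are not, and their reading is None.
At some moment in a run one of rack may be knocked a few centimetres aside while the robot is not near it.
It also fails if it takes over 208 s, if anything falls off the work surface, if the arm or the gripper's body presses on something with over 40 N, if the wrist force passes 120 N, or if a joint passes its speed limit or range.

## Robot

A 6-joint arm with a two-finger parallel gripper is mounted at the origin on the work surface. World frame = base frame: x ahead of the robot, y to its left, z up, the work surface at z = 0. Lengths are in m, angles in rad, forces in N, time in s.
With the tool pointing down it reaches from about 0.35 to 0.775 m from the base axis. Payload 7.3 kg.
Tool frame: the origin (TCP) lies on the centre line of the jaws, within the pads' length; the fingertips stand 25 mm ahead of it and the grasp point (between the pads) lies 6 mm ahead of it; z points along the fingers, y is the direction in which the jaws open and shut (so a half turn about z gives the same grasp; the last joint's range is limited). The gripper opens to 92 mm and grips with 3 to 60 N. Pads are 19 mm wide; open, the fingers measure 130 mm over their backs; the gripper's body (75 mm by 190 mm) begins 47 mm behind the grasp point.
Start: joints at [-1.405, 0.342, 1.524, -0, 1.275, -0.146], TCP at [0.161, -0.5, 0.252] pointing down, gripper open.
Joint ranges: [-2.53, 2.53], [-0.77, 2.02], [0.04, 2.7], [-1, 4.14], [0.28, 2.66], [-3.11, 3.11]. Speed limits (rad/s): [2.57, 2.57, 3.14, 3.14, 3.14, 3.14].

## Interface

Orientations are given as [roll, pitch, yaw] about the fixed x, y, z axes, in that order (R = Rz(yaw) Ry(pitch) Rx(roll)).
In Python, from cell import telemetry, read_camera, workorder gives the robot as it stands.
- The arm moves only by the shell command python3 -m creep 'ROWS' [FORCE]. ROWS is JSON, one flat list of numbers, 5 for each row, row after row: the opening, from 0 (shut) to 1 (fully open), then the shift along the world's x, y, z in m, then the turn about the world's z in rad. A call has 1 to 12 rows; each row shifts and turns the pose as measured when the row begins; what a row does not reach is not made up. A row lasts 1/8 s, in which the tool goes at most 62.5 mm and 10.7 degrees, less where a joint would pass 70% of its speed; a pose out of reach is approached as far as the arm can. A call is refused whole if a number of a shift passes 0.0625 or a number of a turn 0.188, either way. A call with a gripper value outside its range is refused whole. The fingers move at their own pace and stop on an object; FORCE is the grip in N (left out, the last holds). Time passes only in rows, so rows that do not move let the fingers close. It gives the time, the measured TCP pose, the force and the opening at its end, in the units of the state.
- telemetry.observe(): the state, without advancing time (a new reading comes with each control period).
- read_camera(name): name is "scene" or "top"; returns a dict with "image" (420x560x3 uint8, red, green, blue), "fovy" (degrees; the focal length in pixels is half the picture's height over the tangent of half this angle, whatever the lens; pixels are square), "cx", "cy" (the principal point, pixels), "R" (3x3) and "t" (3): a world point X has camera coordinates R X + t. Camera axes: x right, y down, z forward; pixel columns grow to the right and rows downward; lengths in m; the calibration is good to about 2 mm. A picture is of the moment at which its call begins. There is no depth.
- workorder.hand_in(): hands the job in, once; it reports no verdict.
The state is a dict: "time": time; "qpos": joint angles; "qvel": joint speeds; "joint_efforts": joint torques, N m; "tool_pos": TCP position; "tool_rot": TCP orientation; "contact_force": force on the tool from outside, world axes, zero at the start; "torque": the same for the moment, N m; "opening": finger opening in m.
Only numpy, scipy, OpenCV 4.12 (cv2) and the standard library are available. Lean on these libraries where they do the work, as an engineer would, in place of code of your own. Each camera call takes 0.05 s, during which the arm holds its last target.

## Working session

There is one attempt and no reset: what is moved stays moved. The work goes in short steps, Python scripts to look and compute and a shell command to move; the robot and the scene stay as the last step left them, time stands still between calls to the robot, and variables do not carry over. Pictures are saved under pics/ and viewed, and the job is handed in when it is done.

```bash
ls; mkdir -p pics; python3 - <<'E'
from cell import telemetry, read_camera
import cv2,numpy as np
print(telemetry.observe())
for n in("scene","top"):
    c=read_camera(n); cv2.imwrite(f"pics/{n}0.png",c["image"][:,:,::-1]); print(n,c["fovy"],c["cx"],c["cy"],c["R"],c["t"], -np.array(c["R"]).T@np.array(c["t"]))
E
```

```text
pics
{'time': 0.0, 'qpos': array([-1.40501528e+00,  3.42739626e-01,  1.52504572e+00, -9.12961363e-06,
        1.27543789e+00, -1.46037819e-01]), 'qvel': array([ 1.42055042e-03,  5.44770589e-04,  1.98204941e-03, -1.33452612e-03,
       -1.22992583e-03, -3.40557456e-05]), 'joint_efforts': array([ 9.81946368e-05, -4.31250644e+01, -2.44217134e+01,  7.17149349e-02,
        5.58192213e-02, -9.92399123e-05]), 'tool_pos': array([ 0.16099912, -0.49929092,  0.25102617]), 'tool_rot': array([-3.13997816e+00, -2.28643774e-04,  3.11821344e-01]), 'contact_force': array([-0.09942263,  0.05702929,  0.41832267]), 'torque': array([-0.04833046, -0.01143111, -0.00961898]), 'opening': 0.09229991129027756}
scene 55.51096089556615 282.0214907905637 204.95427874197068 [[-0.10025251  0.99484018 -0.01557085]
 [ 0.73380283  0.06336036 -0.67640141]
 [-0.67192473 -0.07923687 -0.73636857]] [ 0.07913536 -0.30640805  1.61433114] [1.31748562 0.06860163 0.98272009]
top 52.14091905384705 284.3450689407453 208.86437879131935 [[ 0.01142092 -0.99963806 -0.02435809]
 [-0.996426   -0.00933856 -0.08395246]
 [ 0.08369461  0.02522984 -0.99617201]] [0.01129301 0.58004843 1.33235993] [ 0.46633502 -0.01690949  1.37623123]
```

View pics/scene0.png

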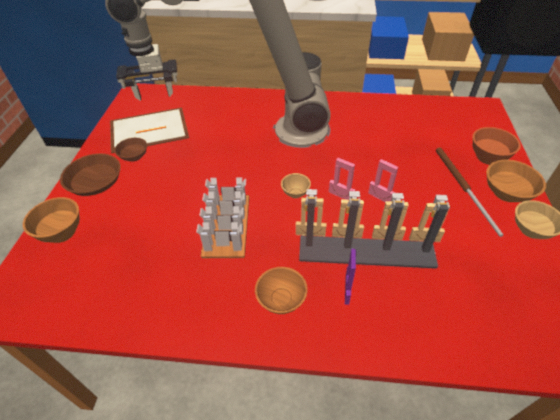

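View pics/top0.png

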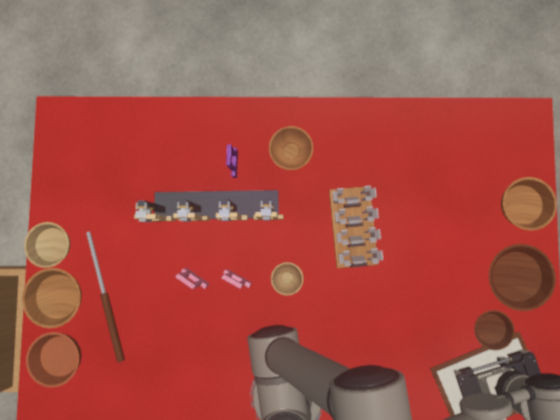

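```bash
cat > h.py <<'E'
import numpy as np,cv2
from cell import telemetry, read_camera
def cam(n):
    c=read_camera(n); c["R"]=np.array(c["R"]);c["t"]=np.array(c["t"]); c["f"]=210/np.tan(np.radians(c["fovy"])/2); c["C"]=-c["R"].T@c["t"]; return c
def proj(c,X):
    X=np.atleast_2d(X); p=X@c["R"].T+c["t"]; return np.c_[c["f"]*p[:,0]/p[:,2]+c["cx"],c["f"]*p[:,1]/p[:,2]+c["cy"]]
def ray(c,u,v):
    d=c["R"].T@np.array([(u-c["cx"])/c["f"],(v-c["cy"])/c["f"],1]); return d/np.linalg.norm(d)
def plane(c,u,v,z):
    d=ray(c,u,v); return c["C"]+d*(z-c["C"][2])/d[2]
def tri(c1,p1,c2,p2):
    d1,d2=ray(c1,*p1),ray(c2,*p2); A=np.c_[d1,-d2]; s=np.linalg.lstsq(A,c2["C"]-c1["C"],rcond=None)[0]
    a=c1["C"]+s[0]*d1;b=c2["C"]+s[1]*d2; return (a+b)/2,np.linalg.norm(a-b)
def crop(c,x0,y0,w,h,k,name):
    im=c["image"][y0:y0+h,x0:x0+w,::-1]; cv2.imwrite("pics/"+name,cv2.resize(im,None,fx=k,fy=k,interpolation=cv2.INTER_CUBIC))
def st():
    s=telemetry.observe(); print("t",round(s["time"],2),"tcp",s["tool_pos"].round(4),"rot",s["tool_rot"].round(3),"F",s["contact_force"].round(1),"op",round(s["opening"],4))
E
python3 - <<'E'
from h import *
s=cam("scene");t=cam("top")
crop(s,290,150,170,130,4.5,"s1.png");crop(t,125,140,165,155,4.5*.85,"t1.png");crop(t,260,120,140,160,3.7,"t2.png");crop(s,185,165,140,150,4,"s2.png")
E
```

```text
(no output)
```

View pics/s1.png

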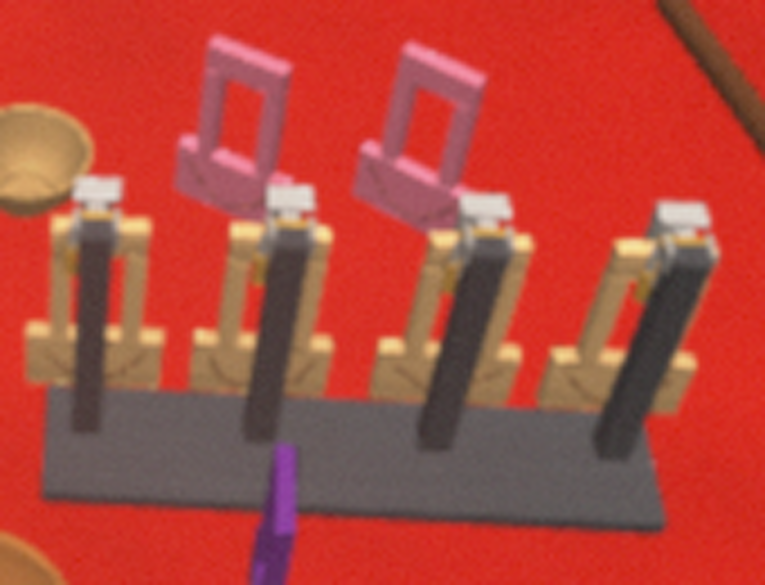

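View pics/t1.png

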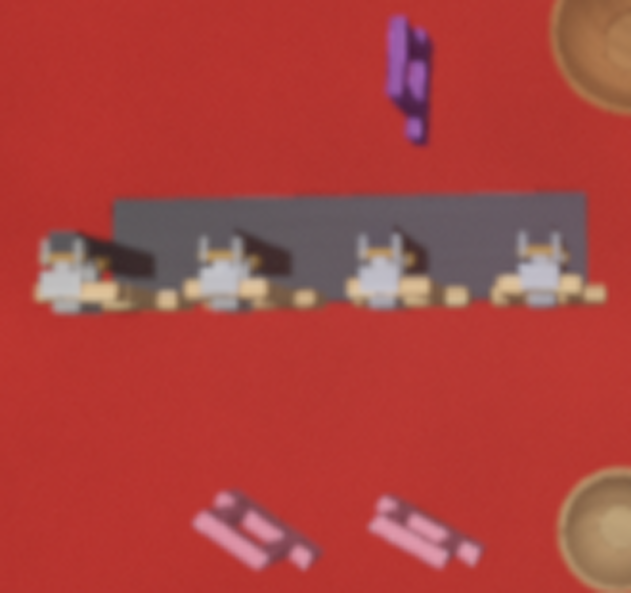

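View pics/t2.png

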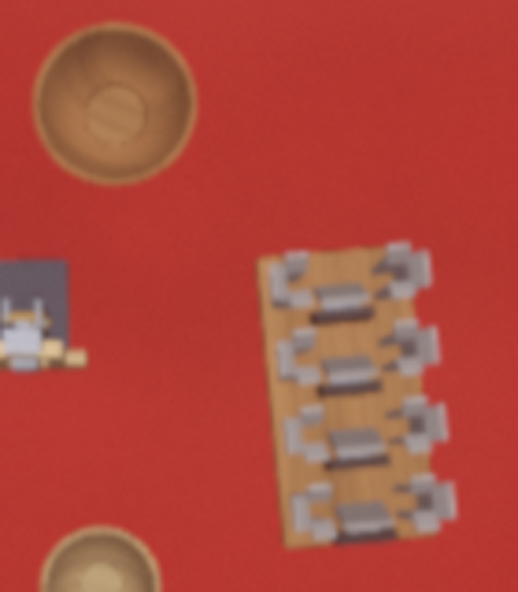

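View pics/s2.png

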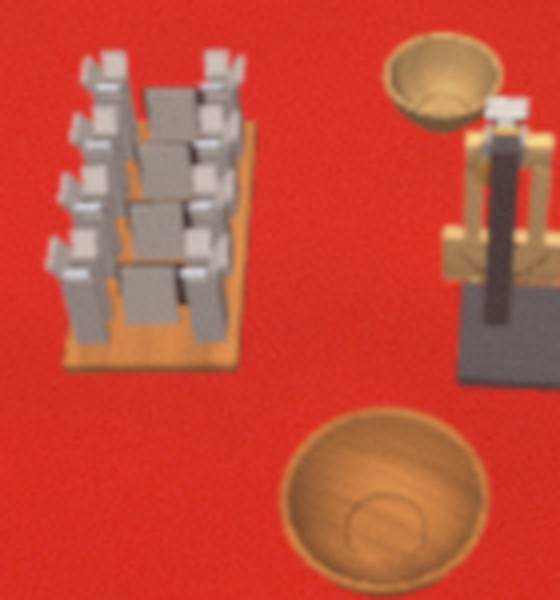

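```bash
python3 - <<'E'
from h import *
s=cam("scene");t=cam("top")
def blobs(c,x0,y0,x1,y1,vmin):
    hsv=cv2.cvtColor(c["image"],cv2.COLOR_RGB2HSV); m=((hsv[...,1]<60)&(hsv[...,2]>vmin)).astype(np.uint8)
    k=np.zeros_like(m);k[y0:y1,x0:x1]=m[y0:y1,x0:x1]
    n,l,st_,ce=cv2.connectedComponentsWithStats(k)
    r=[(ce[i].round(1),st_[i]) for i in range(1,n) if st_[i][4]>15]
    r.sort(key=lambda a:a[0][0]); 
    for a in r: print(a[0],a[1])
    return [a[0] for a in r]
print("scene");bs=blobs(s,290,170,460,230,170)
print("top");bt=blobs(t,125,180,290,230,140)
print([ (plane(s,*b,.208)).round(4) for b in bs]);print([ (plane(t,*b,.208)).round(4) for b in bt])
# stand foot outline
for c,n,r in((s,"scene",(290,225,450,275)),(t,"top",(125,185,290,225))):
    hsv=cv2.cvtColor(c["image"],cv2.COLOR_RGB2HSV); x0,y0,x1,y1=r
    m=np.zeros(hsv.shape[:2],np.uint8); m[y0:y1,x0:x1]=((hsv[...,1]<90)&(hsv[...,2]<120))[y0:y1,x0:x1]
    m=cv2.morphologyEx(m,cv2.MORPH_OPEN,np.ones((3,3)))
    cs,_=cv2.findContours(m,0,2); cc=max(cs,key=cv2.contourArea); b=cv2.boxPoints(cv2.minAreaRect(cc)); print(n,[ (p.round(1),plane(c,*p,.01)[:2].round(3)) for p in b])
# bowls & rack wood
hsv=cv2.cvtColor(t["image"],cv2.COLOR_RGB2HSV); print("px",hsv[215,350],hsv[250,345],hsv[150,30],hsv[220,350:380:4].tolist())
E
```

```text
scene
[310.8 192.4] [306 189  10   8  56]
[353.6 194. ] [349 191  11   8  59]
[397.  195.9] [392 193  11   7  54]
[441.1 197.8] [436 195  11   7  53]
top
[142.  213.5] [135 204  15  18 138]
[183.2 212.8] [176 203  15  18 143]
[223.9 211.8] [217 202  14  19 154]
[266.1 211.9] [259 202  14  18 138]
[array([0.5579, 0.0583, 0.208 ]), array([0.5541, 0.1734, 0.208 ]), array([0.5514, 0.2885, 0.208 ]), array([0.5485, 0.404 , 0.208 ])]
[array([0.548 , 0.4044, 0.208 ]), array([0.551 , 0.2904, 0.208 ]), array([0.5549, 0.1783, 0.208 ]), array([0.5557, 0.0625, 0.208 ])]
scene [(array([300., 225.], dtype=float32), array([0.511, 0.029])), (array([439., 225.], dtype=float32), array([0.473, 0.464])), (array([439., 267.], dtype=float32), array([0.632, 0.438])), (array([300., 267.], dtype=float32), array([0.668, 0.04 ]))]
top [(array([152., 191.], dtype=float32), array([0.635, 0.446])), (array([277., 191.], dtype=float32), array([0.638, 0.042])), (array([277., 217.], dtype=float32), array([0.555, 0.041])), (array([152., 217.], dtype=float32), array([0.551, 0.443]))]
px [ 14 122 173] [ 12  89 174] [ 19  30 137] [[6, 28, 145], [6, 25, 153], [6, 26, 156], [12, 95, 164], [12, 109, 152], [7, 31, 171], [1, 122, 180], [1, 183, 185]]
```

```bash
python3 - <<'E'
from h import *
s=cam("scene");t=cam("top")
a=[cv2.resize(np.ascontiguousarray(c["image"][y:y+38,x:x+36,::-1]),None,fx=10,fy=10,interpolation=cv2.INTER_NEAREST) for c,x,y in((s,293,184),(t,250,196))]
cv2.imwrite("pics/z1.png",np.hstack(a))
E
```

```text
(no output)
```

View pics/z1.png

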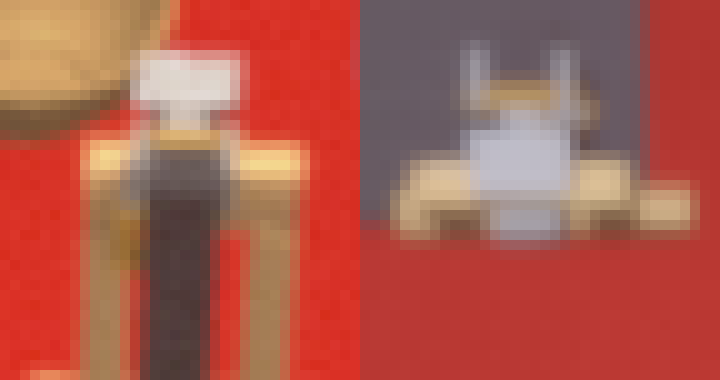

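```bash
python3 - <<'E'
from h import *
s=cam("scene");t=cam("top")
print(tri(s,(311.2,191.7),t,(265.6,211.6)))
print(plane(s,311.2,191.7,.208),plane(t,265.6,211.6,.208))
# rail edges: scene rail top face ends cols 8..31 rows 13.5-18 
for u,v in((300.8,199.9),(323.5,199.9)): print(plane(s,u,v,.174))
# rack base corners: scene
for n,u,v in(("nl",66,368),("nr",238,366)): print(n,plane(s,185+u/4,165+v/4,0))
for n,u,v in(("tl",260,260),("bl",287,548),):print(n,plane(t,260+u/3.7,120+v/3.7,.014))
for n,u,v in(("bowlL",115,103),("bowlS",100,583)):print(n,plane(t,260+u/3.7,120+v/3.7,.05))
for c,n in((s,"scene"),(t,"top")):
    hsv=cv2.cvtColor(c["image"],cv2.COLOR_RGB2HSV)
    x0,y0,x1,y1=(190,170,255,262) if n=="scene" else (325,180,390,272)
    m=(~(((hsv[...,0]<6)|(hsv[...,0]>174))&(hsv[...,1]>150))).astype(np.uint8)*255
    cv2.imwrite(f"pics/m_{n}.png",cv2.resize(m[y0:y1,x0:x1],None,fx=6,fy=6,interpolation=0))
    cv2.imwrite(f"pics/r_{n}.png",cv2.resize(c["image"][y0:y1,x0:x1,::-1],None,fx=6,fy=6,interpolation=0))
E
```

```text
(array([0.55652543, 0.06151131, 0.20972825]), np.float64(0.0044362441743173485))
[0.55513089 0.05928492 0.208     ] [0.5565008  0.06384771 0.208     ]
[0.55605168 0.03172045 0.174     ]
[0.55065346 0.094509   0.174     ]
nl [ 6.52337291e-01 -2.56458278e-01 -1.11022302e-16]
nr [ 0.63899951 -0.12810843  0.        ]
tl [ 0.64166437 -0.128231    0.014     ]
bl [ 0.39568662 -0.15169524  0.014     ]
bowlL [ 0.77013245 -0.00226844  0.05      ]
bowlS [0.36687585 0.00606065 0.05      ]
```

View pics/r_scene.png

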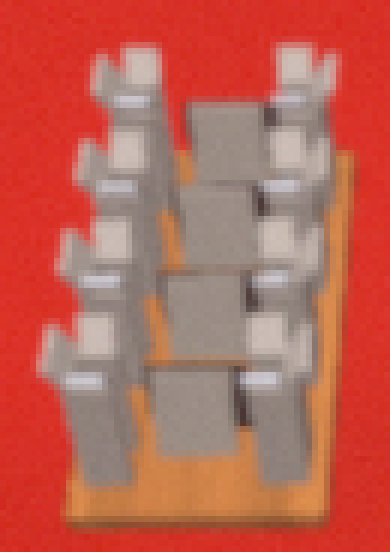

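View pics/r_top.png

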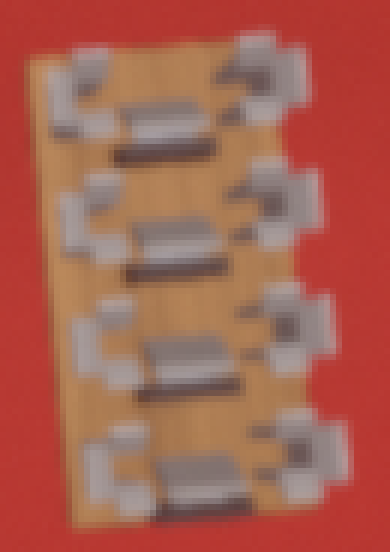

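```bash
python3 -m creep '[0,0,0,0.04,0, 0,0.03,0.04,0.01,-0.02, 0,0.035,0.05,0,-0.03, 0,0.035,0.05,0,-0.03, 0,0.035,0.05,0,-0.03, 0,0.035,0.05,0,-0.03, 0,0.035,0.05,0,-0.03, 0,0.035,0.05,0,-0.03, 0,0.035,0.05,0,-0.03, 0,0.035,0.05,0,-0.03, 0,0.035,0.05,0,-0.03, 0,0.0,0.0,0,0]'; python3 -c "from h import *;st()"
```

```text
time: 2.0
tool_pos: [0.5122, 0.0047, 0.3038]
tool_rot: [3.138, -0.006, 0.009]
contact_force: [0.4, -0.6, -0.1]
opening: 0.0006
t 2.0 tcp [0.5122 0.0047 0.3038] rot [ 3.138 -0.006  0.009] F [ 0.4 -0.6 -0.1] op 0.0006
```

```bash
python3 -m creep '[0,0.022,0.028,0,0.008, 0,0.022,0.028,0,0.008, 0,0,0,-0.03,0, 0,0,0,-0.024,0, 0,0,0,0,0]'; python3 - <<'E'
from h import *
s=cam("scene");t=cam("top");st()
a=[cv2.resize(np.ascontiguousarray(c["image"][y:y+60,x:x+60,::-1]),None,fx=6.5,fy=6.5,interpolation=0) for c,x,y in((s,282,165),(t,235,180))]
cv2.imwrite("pics/z2.png",np.hstack(a))
x=telemetry.observe()["tool_pos"]; tip=x-[0,0,.025]
print(proj(s,tip),proj(t,tip),proj(t,x))
E
```

```text
time: 2.62
tool_pos: [0.5564, 0.0593, 0.2489]
tool_rot: [3.136, -0.006, 0.024]
contact_force: [-0.7, -0.0, -0.2]
opening: 0.0003
t 2.73 tcp [0.5575 0.0593 0.2511] rot [ 3.135 -0.011  0.024] F [0.3 0.1 0.4] op 0.0006
[[311.43308696 187.60367946]] [[266.82223331 210.71374521]] [[266.20495125 209.95754553]]
```

View pics/z2.png

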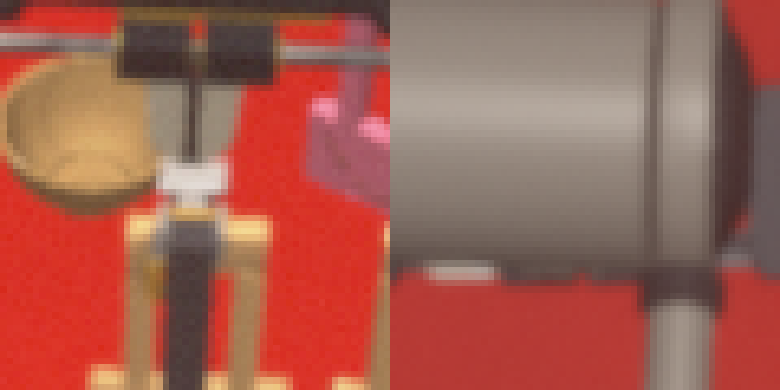

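```bash
python3 -m creep '[0,-0.001,0.001,-0.012,0, 0,0,0,-0.008,0, 0,0,0,-0.006,0, 0,0,0,-0.005,0, 0,0,0,0,0]'; python3 -c "from h import *;st()"
```

```text
time: 3.35
tool_pos: [0.5568, 0.0597, 0.2207]
tool_rot: [3.135, -0.014, 0.023]
contact_force: [0.3, -0.3, 0.3]
opening: 0.0004
t 3.35 tcp [0.5568 0.0597 0.2207] rot [ 3.135 -0.014  0.023] F [ 0.3 -0.3  0.3] op 0.0004
```

```bash
python3 -m creep '[0,0,0,0.04,0, 0,0,0,0.03,0, 0,-0.06,0,0,0,0,-0.06,0,0,0]'; python3 - <<'E'
from h import *
s=cam("scene");t=cam("top");st()
a=[cv2.resize(np.ascontiguousarray(c["image"][y:y+60,x:x+60,::-1]),None,fx=6.5,fy=6.5,interpolation=0) for c,x,y in((s,282,165),(t,235,180))]
cv2.imwrite("pics/z3.png",np.hstack(a))
E
```

```text
time: 3.85
tool_pos: [0.438, 0.0592, 0.2916]
tool_rot: [3.135, -0.016, 0.023]
contact_force: [0.1, 0.1, -0.9]
opening: 0.0005
t 3.95 tcp [0.4338 0.0597 0.2914] rot [ 3.135 -0.012  0.024] F [-0.1  0.2  0.3] op 0.0008
```

View pics/z3.png

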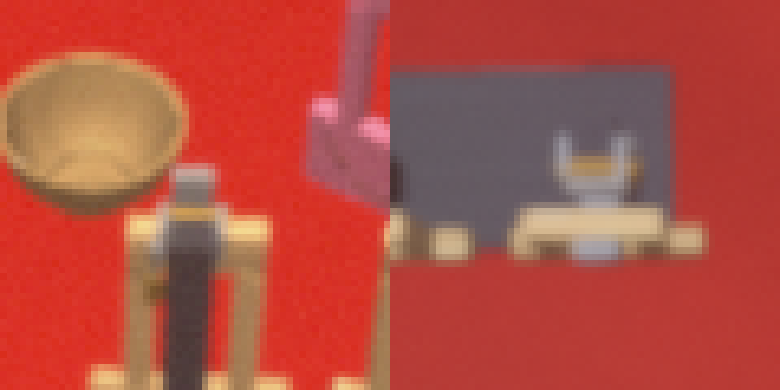

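```bash
python3 -m creep '[0,0.04,0.0385,0,0, 0,0.04,0.0385,0,0, 0,0.04,0.0385,0,0, 0,0,0,0,0, 0,0,0,-0.04,0,0,0,0,-0.006,0]'; python3 -c "
from h import *;st()
c=read_camera('top');t=cam('top')
print(plane(t,265.5,213.4,.174))
s=cam('scene');print(plane(s,312,199.9,.174))"
```

```text
time: 4.7
tool_pos: [0.5598, 0.1786, 0.2464]
tool_rot: [3.135, -0.02, 0.022]
contact_force: [0.8, 0.5, 0.2]
opening: 0.0004
t 4.7 tcp [0.5598 0.1786 0.2464] rot [ 3.135 -0.02   0.022] F [0.8 0.5 0.2] op 0.0004
[0.55404558 0.066403   0.174     ]
[0.5533866  0.06271889 0.174     ]
```

```bash
python3 -m creep '[0,-0.005,-0.004,-0.004,0, 0,0,0,0,0]'; python3 -c "from h import *;st()"
```

```text
time: 5.1
tool_pos: [0.5569, 0.1742, 0.249]
tool_rot: [3.137, -0.032, 0.021]
contact_force: [-0.2, 0.1, 0.1]
opening: 0.0004
t 5.1 tcp [0.5569 0.1742 0.249 ] rot [ 3.137 -0.032  0.021] F [-0.2  0.1  0.1] op 0.0004
```

```bash
python3 -m creep '[0,0,0,-0.01,0, 0,0,0,-0.006,0, 0,0,0,-0.005,0,0,0,0,0,0]'; python3 -c "from h import *;st()"
```

```text
time: 5.6
tool_pos: [0.5564, 0.1741, 0.2276]
tool_rot: [3.137, -0.032, 0.021]
contact_force: [-0.2, -0.4, 1.3]
opening: 0.0003
t 5.6 tcp [0.5564 0.1741 0.2276] rot [ 3.137 -0.032  0.021] F [-0.2 -0.4  1.3] op 0.0003
```

```bash
python3 -m creep '[0,0,0,-0.005,0,0,0,0,-0.002,0, 0,0,0,0,0]'; python3 -c "from h import *;st()"
```

```text
time: 5.98
tool_pos: [0.5567, 0.1741, 0.2198]
tool_rot: [3.137, -0.032, 0.021]
contact_force: [0.1, -0.4, 0.1]
opening: 0.0003
t 5.97 tcp [0.5567 0.1741 0.2198] rot [ 3.137 -0.032  0.021] F [ 0.1 -0.4  0.1] op 0.0003
```

```bash
python3 -m creep '[0,0,0,0.02,0,0,0,0,0.03,0, 0,0,0,0,0]'; python3 - <<'E'
from h import *
s=cam("scene");t=cam("top");st()
a=[cv2.resize(np.ascontiguousarray(c["image"][y:y+60,x:x+60,::-1]),None,fx=6.5,fy=6.5,interpolation=0) for c,x,y in((s,320,165),(t,200,180))]
cv2.imwrite("pics/z4.png",np.hstack(a))
E
```

```text
time: 6.35
tool_pos: [0.5567, 0.1741, 0.2707]
tool_rot: [3.137, -0.032, 0.021]
contact_force: [0.9, 0.2, -1.4]
opening: 0.0004
t 6.45 tcp [0.5554 0.1739 0.2679] rot [ 3.136 -0.026  0.021] F [ 0.5 -0.3  0.3] op 0.0005
```

View pics/z4.png

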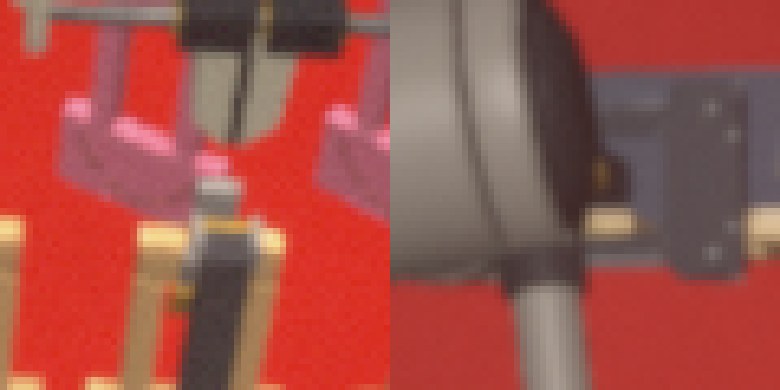

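```bash
python3 -m creep '[0,0,0.023,0,0,0,-0.001,0.023,0,0,0,0,0.023,0,0,0,-0.001,0.023,0,0,0,0,0.02,0,0,0,0,0,0,0]'; python3 -c "from h import *;st()"
```

```text
time: 7.2
tool_pos: [0.5508, 0.2879, 0.2595]
tool_rot: [3.132, -0.014, 0.019]
contact_force: [-0.1, 1.1, 0.5]
opening: 0.0006
t 7.2 tcp [0.5508 0.2879 0.2595] rot [ 3.132 -0.014  0.019] F [-0.1  1.1  0.5] op 0.0006
```

```bash
python3 -m creep '[0,0.001,0.002,-0.012,0.003,0,0,0,-0.01,0.003,0,0,0,-0.006,0,0,0,0,-0.006,0,0,0,0,-0.004,0,0,0,0,0,0]'; python3 -c "from h import *;st()"
```

```text
time: 7.95
tool_pos: [0.5516, 0.2873, 0.2182]
tool_rot: [3.131, -0.011, 0.023]
contact_force: [-0.4, 0.4, 1.3]
opening: 0.0005
t 7.95 tcp [0.5516 0.2873 0.2182] rot [ 3.131 -0.011  0.023] F [-0.4  0.4  1.3] op 0.0005
```

Snapped, it seems. On to the fourth (spacing 115 mm).

```bash
python3 -m creep '[0,0,0,0.02,0,0,0,0,0.03,0,0,0,0,0,0,0,0,0.023,0,0,0,-0.001,0.023,0,0,0,0,0.023,0,0,0,-0.001,0.023,0,0,0,0,0.02,0,0,0,0,0,0,0]'; python3 - <<'E'
from h import *
s=cam("scene");t=cam("top");st()
a=[cv2.resize(np.ascontiguousarray(c["image"][y:y+60,x:x+100,::-1]),None,fx=4,fy=4,interpolation=0) for c,x,y in((s,360,165),(t,130,180))]
cv2.imwrite("pics/z5.png",np.hstack(a))
E
```

```text
time: 9.07
tool_pos: [0.5479, 0.4038, 0.2633]
tool_rot: [3.127, -0.005, 0.023]
contact_force: [0.4, -0.2, 0.5]
opening: 0.0004
t 9.18 tcp [0.5483 0.4021 0.2638] rot [ 3.126 -0.005  0.022] F [-0.4 -0.2  0.8] op 0.0002
```

View pics/z5.png

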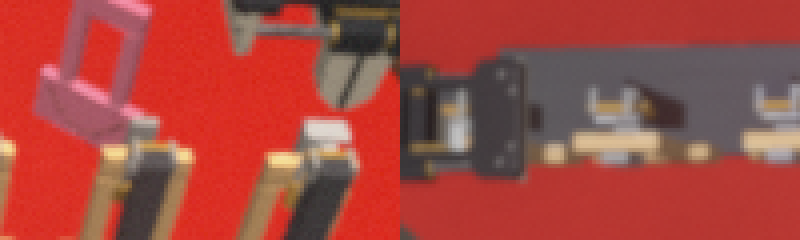

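```bash
python3 -m creep '[0,0.001,0.001,-0.016,0.003,0,0,0,-0.012,0,0,0,0,-0.006,0,0,0,0,-0.006,0,0,0,0,-0.004,0,0,0,0,0,0]'; python3 -c "from h import *;st()"
```

```text
time: 9.93
tool_pos: [0.5494, 0.4009, 0.2178]
tool_rot: [3.126, -0.005, 0.022]
contact_force: [-3.1, 0.0, 3.3]
opening: 0.0006
t 9.93 tcp [0.5494 0.4009 0.2178] rot [ 3.126 -0.005  0.022] F [-3.1  0.   3.3] op 0.0006
```

```bash
python3 -m creep '[0,0,0,0.02,0,0,0,0,0.03,0,0,0,0,0.03,0,0.95,-0.03,0,0.02,0,0.95,-0.05,0,0,0,0.95,-0.03,0,0,0,0.95,0,0,0,0]'; python3 - <<'E'
from h import *
s=cam("scene");t=cam("top");st()
a=[cv2.resize(np.ascontiguousarray(c["image"][y:y+60,x:x+100,::-1]),None,fx=4,fy=4,interpolation=0) for c,x,y in((s,360,165),(t,130,180))]
cv2.imwrite("pics/z6.png",np.hstack(a))
E
```

```text
time: 10.8
tool_pos: [0.438, 0.3996, 0.3193]
tool_rot: [3.127, -0.007, 0.02]
contact_force: [0.0, 1.1, -0.9]
opening: 0.036
t 10.9 tcp [0.4398 0.3994 0.3187] rot [ 3.126 -0.007  0.018] F [ 0.2  0.1 -0.7] op 0.0438
```

View pics/z6.png

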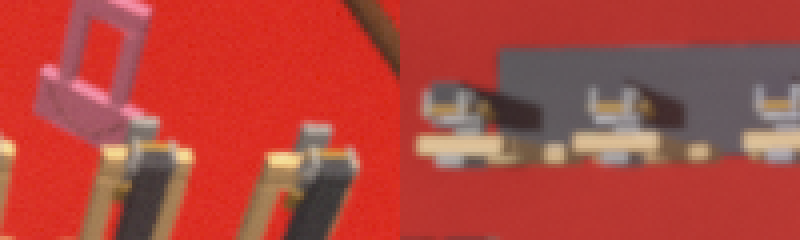

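```bash
python3 - <<'E'
from h import *
s=cam("scene");t=cam("top")
for c,n,r,z in((t,"top",(130,205,290,222),.174),(s,"scene",(290,190,460,212),.174)):
    hsv=cv2.cvtColor(c["image"],cv2.COLOR_RGB2HSV); x0,y0,x1,y1=r
    m=np.zeros(hsv.shape[:2],np.uint8); m[y0:y1,x0:x1]=((hsv[...,0]>10)&(hsv[...,0]<28)&(hsv[...,1]>40)&(hsv[...,2]>(185 if n=="top" else 205)))[y0:y1,x0:x1]
    k,l,sta,ce=cv2.connectedComponentsWithStats(m)
    for i in sorted(range(1,k),key=lambda i:ce[i][0]):
        if sta[i][4]>12: print(n,ce[i].round(1),sta[i],plane(c,*ce[i],z)[:2].round(4))
E
```

```text
top [144.2 216. ] [134 214  21   6 100] [0.5435 0.4101]
top [183.7 215.1] [174 213  20   5  83] [0.5469 0.2975]
top [226.2 214.9] [216 213  21   6  95] [0.5488 0.1773]
top [243.7 217. ] [242 216   5   3  13] [0.5433 0.1277]
top [265.1 214. ] [254 212  23   7 100] [0.5523 0.0674]
top [280.1 216.1] [278 215   5   3  14] [0.5469 0.0251]
scene [295.1 191.1] [290 190  11   3  28] [0.5232 0.0134]
scene [303.9 199.4] [302 198   5   4  19] [0.5535 0.0402]
scene [318.8 199.5] [315 197   8   5  26] [0.5501 0.0816]
scene [344.6 201.1] [341 199   8   5  27] [0.5501 0.1528]
scene [360.3 200.8] [355 199   9   5  19] [0.5455 0.1959]
scene [388.6 202.6] [386 201   6   4  19] [0.5455 0.2729]
scene [404.3 202.8] [399 201   9   5  19] [0.5428 0.3156]
scene [430.4 204.4] [427 203   8   4  29] [0.5428 0.3856]
```

```bash
python3 -m creep '[0.95,0.03,0.002,0,0.003,0.95,0.03,0.002,-0.01,0.003,0.95,0.03,0.002,-0.02,0,0.95,0.012,0,-0.02,0,0.95,0,0,-0.01,0,0.95,0,0,0,0]'; python3 - <<'E'
from h import *
s=cam("scene");t=cam("top");st()
a=[cv2.resize(np.ascontiguousarray(c["image"][y:y+75,x:x+100,::-1]),None,fx=4,fy=4,interpolation=0) for c,x,y in((s,390,150),(t,110,170))]
cv2.imwrite("pics/z7.png",np.hstack(a))
E
```

```text
time: 11.75
tool_pos: [0.5485, 0.4038, 0.2524]
tool_rot: [3.124, -0.004, 0.02]
contact_force: [0.2, -0.7, 0.4]
opening: 0.0873
t 11.85 tcp [0.5487 0.4042 0.254 ] rot [ 3.125 -0.006  0.02 ] F [ 0.2  0.3 -0.1] op 0.0874
```

View pics/z7.png

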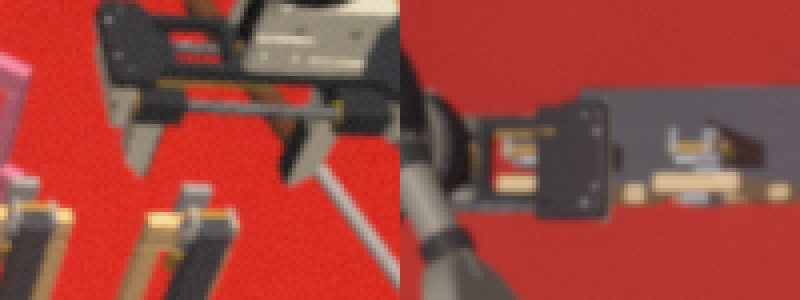

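```bash
python3 -m creep '[0.95,-0.004,0.001,-0.02,0.004,0.95,0,0,-0.025,0,0.95,0,0,-0.02,0,0.95,0,0,-0.012,0,0.95,0,0,0,0]'; python3 -c "from h import *;st()"
```

```text
time: 12.48
tool_pos: [0.5435, 0.4078, 0.1833]
tool_rot: [3.132, -0.017, 0.028]
contact_force: [0.1, 0.4, 0.8]
opening: 0.0873
t 12.47 tcp [0.5435 0.4078 0.1833] rot [ 3.132 -0.017  0.028] F [0.1 0.4 0.8] op 0.0873
```

```bash
python3 -m creep '[0.95,0,-0.001,-0.006,0,0.95,0,0,-0.004,0,0.95,0,0,0,0,0.5,0,0,0,0,0.5,0,0,0,0,0.5,0,0,0,0,0.5,0,0,0,0,0.5,0,0,0,0]' 50; python3 -c "from h import *;st()"
```

```text
time: 13.48
tool_pos: [0.5445, 0.4073, 0.1758]
tool_rot: [3.134, -0.021, 0.028]
contact_force: [0.4, 0.0, -1.7]
opening: 0.0597
t 13.47 tcp [0.5445 0.4073 0.1758] rot [ 3.134 -0.021  0.028] F [ 0.4  0.  -1.7] op 0.0597
```

```bash
python3 -m creep '[0.4,0,0,0.015,0,0.4,0,0,0.02,0,0.4,0,0,0.015,0,0.4,0,0,0.004,0,0.4,0,0,0,0]'; python3 -c "from h import *;st()"
```

```text
time: 14.1
tool_pos: [0.5441, 0.4073, 0.2328]
tool_rot: [3.134, -0.021, 0.028]
contact_force: [-1.0, 0.1, -1.6]
opening: 0.0596
t 14.1 tcp [0.5441 0.4073 0.2328] rot [ 3.134 -0.021  0.028] F [-1.   0.1 -1.6] op 0.0596
```

```bash
python3 -m creep '[0.4,-0.02,0,0,0,0.4,-0.02,0,0,0,0.4,-0.02,0,0,0,0.4,-0.02,0,0,0,0.4,0,0,0.03,0,0.4,0,0,0.03,0,0.4,0,0,0.03,0,0.4,0,0,0.03,0,0.4,0,0,0,0]'; python3 - <<'E'
from h import *
s=cam("scene");t=cam("top");st()
cv2.imwrite("pics/s8.png",s["image"][...,::-1])
E
```

```text
time: 15.22
tool_pos: [0.4585, 0.4052, 0.348]
tool_rot: [3.126, -0.008, 0.028]
contact_force: [0.5, 0.2, -2.4]
opening: 0.0598
t 15.32 tcp [0.4577 0.4046 0.3447] rot [ 3.123e+00 -3.000e-03  2.800e-02] F [ 0.4 -0.6 -2.8] op 0.0593
```

View pics/s8.png

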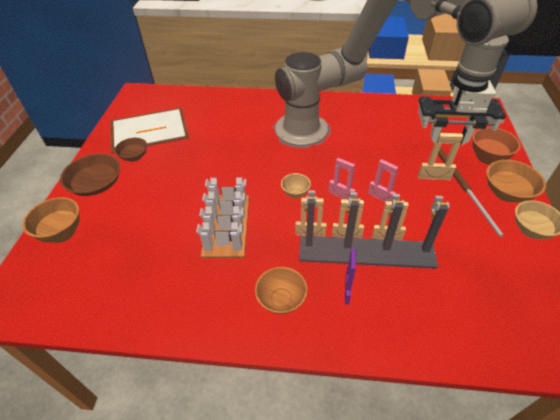

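```bash
python3 -m creep '[0.4,0,-0.02,0.01,0,0.4,0,-0.035,0.005,0.006,0.4,0,-0.045,0.002,0.006,0.4,0,-0.05,0,0.006,0.4,0,-0.05,0,0.006,0.4,0,-0.05,0,0.006,0.4,0,-0.05,0,0.006,0.4,0,-0.05,0,0.006,0.4,0,-0.05,0,0.006,0.4,0,-0.05,0,0.006,0.4,0,-0.05,0,0.006,0.4,0,-0.03,0,0.006]'; python3 -c "from h import *;st()"
```

```text
time: 16.82
tool_pos: [0.4459, -0.1494, 0.3509]
tool_rot: [3.115, 0.017, 0.095]
contact_force: [0.2, 0.0, -1.2]
opening: 0.0594
t 16.82 tcp [ 0.4459 -0.1494  0.3509] rot [3.115 0.017 0.095] F [ 0.2  0.  -1.2] op 0.0594
```

```bash
python3 -m creep '[0.4,-0.005,-0.025,0,0,0.4,-0.005,-0.025,0,0,0.4,0,-0.01,0,0,0.4,0,0,0,0,0.4,0,0,0,0]'; python3 - <<'E'
from h import *
s=cam("scene");t=cam("top");st()
crop(s,170,80,130,190,3.1,"a.png");crop(t,310,165,110,160,3.7,"b.png")
a=cv2.imread("pics/a.png");b=cv2.imread("pics/b.png");h=min(a.shape[0],b.shape[0]);cv2.imwrite("pics/z9.png",np.hstack([a[:h],b[:h]]))
E
```

```text
time: 17.45
tool_pos: [0.431, -0.2133, 0.3481]
tool_rot: [3.119, 0.022, 0.089]
contact_force: [-0.3, 0.3, -2.4]
opening: 0.0594
t 17.55 tcp [ 0.4312 -0.2132  0.3482] rot [3.119 0.022 0.089] F [ 0.2  0.1 -1.4] op 0.0597
```

View pics/z9.png

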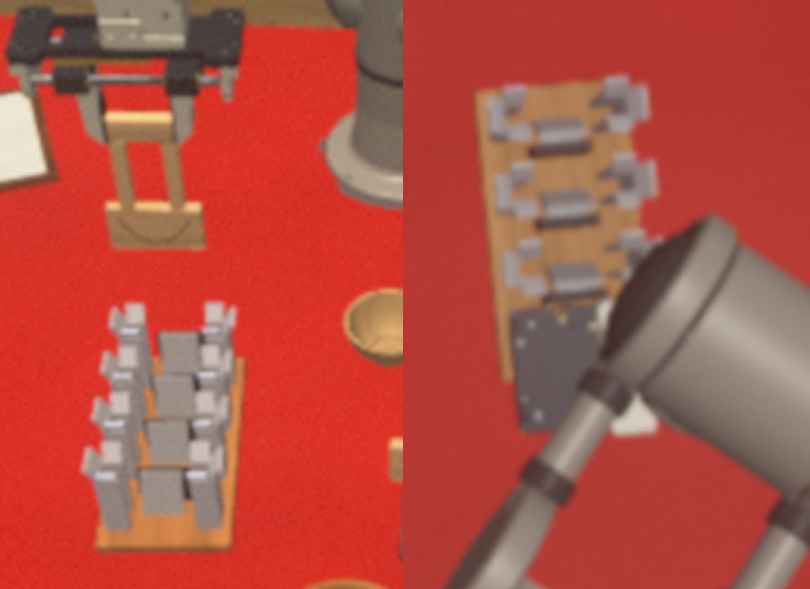

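```bash
python3 - <<'E'
from h import *
s=cam("scene");t=cam("top")
print("tmpl",plane(s,206.1,159.7,.192),plane(s,236.1,160.3,.192))
for u,v in((216,70),(203,155),(192,245),(176.5,340)): 
  u=190+u/6-.5;v=170+v/6-.5; print(plane(s,u,v,.095).round(4))
# top: left & right brackets midpoints in r_top (origin 325,180, 6x); 
for l,r,v in((48,310,88),(60,322,210),(73,335,330),(84,350,460)):
  print(plane(t,325+(l+r)/12-.5,180+v/6-.5,.09).round(4))
E
```

```text
tmpl [ 0.43119913 -0.26335833  0.192     ] [ 0.426421  -0.1723871  0.192    ]
[ 0.42   -0.2179  0.095 ]
[ 0.4828 -0.2122  0.095 ]
[ 0.5448 -0.2053  0.095 ]
[ 0.606  -0.2003  0.095 ]
[ 0.6207 -0.1942  0.09  ]
[ 0.5595 -0.2     0.09  ]
[ 0.4998 -0.2063  0.09  ]
[ 0.4357 -0.2125  0.09  ]
```

```bash
python3 -m creep '[0.4,0.004,0,-0.015,0.003,0.4,0,0,-0.02,0.003,0.4,0,0,-0.02,0.003,0.4,0,0,-0.012,0,0.4,0,0,0,0]'; python3 - <<'E'
from h import *
s=cam("scene");t=cam("top");st()
crop(s,195,120,60,80,7,"a.png");crop(t,320,230,60,80,7,"b.png")
a=cv2.imread("pics/a.png");b=cv2.imread("pics/b.png");cv2.imwrite("pics/z10.png",np.hstack([a,b])[:, :800])
E
```

```text
time: 18.27
tool_pos: [0.436, -0.2115, 0.2762]
tool_rot: [3.12, 0.023, 0.102]
contact_force: [0.3, -0.1, -1.3]
opening: 0.0594
t 18.38 tcp [ 0.4365 -0.2119  0.2774] rot [3.118 0.021 0.101] F [ 0.4 -0.3 -1.3] op 0.0597
```

View pics/z10.png

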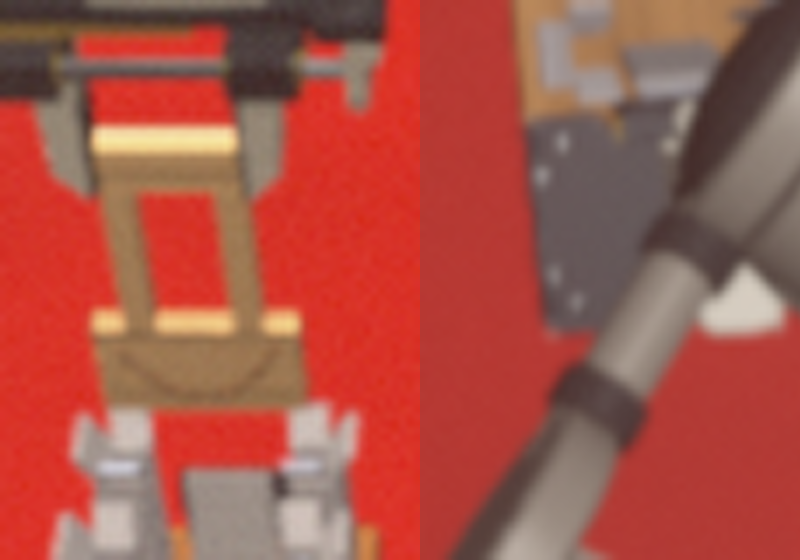

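```bash
python3 - <<'E'
from h import *
s=cam("scene")
print("bot",plane(s,210-.5,178.2-.5,.121),plane(s,238.9-.5,178.2-.5,.121))
print("lip",plane(s,214-.5,178.1-.5,.106),plane(s,239-.5,177.7-.5,.106))
print("bend",plane(s,212,186.4-.5,.089),plane(s,238,186.1-.5,.089))
print("wings",plane(s,195+72/7-.5,180,.1),plane(s,195+358/7-.5,180,.1))
E
```

```text
bot [ 0.43510439 -0.26282754  0.121     ] [ 0.42746215 -0.17210613  0.121     ]
lip [ 0.41821084 -0.25590377  0.106     ] [ 0.40965425 -0.17637995  0.106     ]
bend [ 0.43901542 -0.2586739   0.089     ] [ 0.43062866 -0.17595987  0.089     ]
wings [ 0.42537472 -0.28362539  0.1       ] [ 0.41434699 -0.15300693  0.1       ]
```

```bash
python3 - <<'E'
from h import *
s=cam("scene")
for z in (.106,.089):print("line",z,plane(s,212,186.2-.5,z),plane(s,238,185.9-.5,z))
c=np.array([.523,-.2046]);ex=np.array([np.cos(.098),np.sin(.098)]);ey=np.array([-ex[1],ex[0]])
o=c-.093*ex
for dx,z in((-15,.106),(-8,.089),(8,.089),(15,.106)):
  print(dx,z,(proj(s,np.r_[o+dx/1000*ex+.035*ey,z])-[195,120])*7,(proj(s,np.r_[o+dx/1000*ex-.035*ey,z])-[195,120])*7)
print(proj(s,np.r_[o+.05*ey,.106])*7-np.array([195,120])*7,proj(s,np.r_[o-.05*ey,.106])*7-np.array([195,120])*7)
E
```

```text
line 0.106 [ 0.45484863 -0.25264357  0.106     ] [ 0.44661805 -0.17146354  0.106     ]
line 0.089 [ 0.43812171 -0.25887266  0.089     ] [ 0.42973154 -0.17611851  0.089     ]
-15 0.106 [[295.01722513 403.57409898]] [[141.8517991  405.05273656]]
-8 0.089 [[297.46504647 441.03829517]] [[145.22747528 442.48114107]]
8 0.089 [[294.72451724 465.63495994]] [[141.19309651 467.07233068]]
15 0.106 [[289.76836544 449.72110784]] [[134.12866984 451.18989668]]
[[325.52720022 426.14619843]] [[104.96624361 428.25175193]]
```

```bash
python3 -m creep '[0.4,0.003,0.0025,0,0,0.4,0,0,-0.01,0,0.4,0,0,-0.012,0,0.4,0,0,-0.01,0,0.4,0,0,-0.005,0,0.4,0,0,0,0]'; python3 - <<'E'
from h import *
s=cam("scene");st()
crop(s,195,120,80,80,7,"z11.png")
E
```

```text
time: 19.23
tool_pos: [0.4398, -0.2095, 0.2387]
tool_rot: [3.117, 0.02, 0.101]
contact_force: [-0.0, -0.1, -2.5]
opening: 0.0595
t 19.27 tcp [ 0.4399 -0.2095  0.239 ] rot [3.117 0.019 0.101] F [-0.1 -0.4 -2.3] op 0.0598
```

View pics/z11.png

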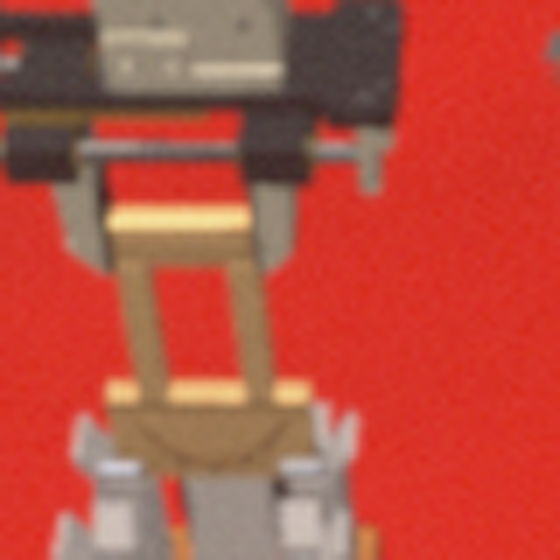

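```bash
python3 -m creep '[0.4,0,0,-0.008,0,0.4,0,0,-0.008,0,0.4,0,0,-0.008,0,0.4,0,0,0,0]'; python3 -c "from h import *;st()"
```

```text
time: 19.77
tool_pos: [0.44, -0.2097, 0.2136]
tool_rot: [3.116, 0.019, 0.101]
contact_force: [-0.1, -0.4, -1.0]
opening: 0.0596
t 19.77 tcp [ 0.44   -0.2097  0.2136] rot [3.116 0.019 0.101] F [-0.1 -0.4 -1. ] op 0.0596
```

Now at clip entry; push home in small rows.

```bash
python3 -m creep '[0.4,0,0,-0.008,0,0.4,0,0,-0.008,0,0.4,0,0,-0.008,0,0.4,0,0,-0.005,0,0.4,0,0,0,0]' 60; python3 -c "from h import *;st()"
```

```text
time: 20.4
tool_pos: [0.4406, -0.2108, 0.1858]
tool_rot: [3.112, 0.016, 0.101]
contact_force: [-3.0, -0.1, -3.2]
opening: 0.0597
t 20.4 tcp [ 0.4406 -0.2108  0.1858] rot [3.112 0.016 0.101] F [-3.  -0.1 -3.2] op 0.0597
```

```bash
python3 -m creep '[0.4,0,0,-0.006,0,0.4,0,0,-0.006,0,0.4,0,0,-0.004,0,0.4,0,0,0,0]'; python3 -c "from h import *;st()"
```

```text
time: 20.9
tool_pos: [0.4404, -0.2112, 0.1742]
tool_rot: [3.109, 0.013, 0.101]
contact_force: [-3.3, -1.1, -5.2]
opening: 0.0595
t 20.9 tcp [ 0.4404 -0.2112  0.1742] rot [3.109 0.013 0.101] F [-3.3 -1.1 -5.2] op 0.0595
```

```bash
python3 -m creep '[0.4,0,0,-0.005,0,0.4,0,0,-0.005,0,0.4,0,0,-0.004,0,0.4,0,0,0,0]'; python3 -c "from h import *;st()"
```

```text
time: 21.4
tool_pos: [0.4405, -0.2113, 0.1707]
tool_rot: [3.104, 0.008, 0.099]
contact_force: [-3.6, -1.6, -11.3]
opening: 0.0593
t 21.4 tcp [ 0.4405 -0.2113  0.1707] rot [3.104 0.008 0.099] F [ -3.6  -1.6 -11.3] op 0.0593
```

```bash
python3 - <<'E'
from h import *
s=cam("scene");st()
crop(s,185,130,80,130,4.5,"z12.png")
E
```

```text
t 21.45 tcp [ 0.4406 -0.2113  0.1706] rot [3.104 0.008 0.099] F [-6.7  1.9 10.8] op 0.0594
```

View pics/z12.png

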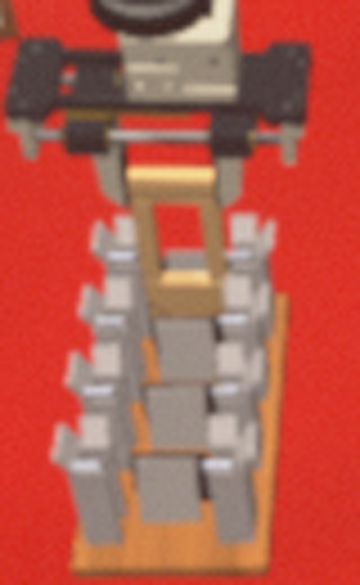

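```bash
python3 -m creep '[0.4,0,0,-0.006,0,0.4,0,0,-0.006,0,0.4,0,0,0,0]'; python3 -c "from h import *;st();read_camera('top');st();read_camera('top');st()"
```

```text
time: 21.82
tool_pos: [0.4409, -0.2114, 0.1703]
tool_rot: [3.099, 0.001, 0.098]
contact_force: [-5.2, -2.2, -15.7]
opening: 0.0592
t 21.82 tcp [ 0.4409 -0.2114  0.1703] rot [3.099e+00 1.000e-03 9.800e-02] F [ -5.2  -2.2 -15.7] op 0.0592
t 21.88 tcp [ 0.441  -0.2115  0.1702] rot [3.099e+00 1.000e-03 9.800e-02] F [-8.5  3.3 11.9] op 0.0597
t 21.93 tcp [ 0.4411 -0.2115  0.1702] rot [3.099e+00 1.000e-03 9.800e-02] F [-9.6  3.2 13.2] op 0.0595
```

```bash
python3 -m creep '[0.9,0,0,0,0,0.9,0,0,0,0,0.9,0,0,0,0,0.9,0,0,0,0,0.9,0,0,0.02,0,0.9,0,0,0.04,0,0.9,0,0,0.05,0,0.9,0,0,0.05,0,0.9,0,0.03,0,0,0.9,0,0.05,0,0,0.9,0,0.05,0,0,0.9,0,0,0,0]' 20; python3 - <<'E'
from h import *
s=cam("scene");t=cam("top");st()
crop(s,185,150,80,110,5,"a.png");crop(t,320,165,75,110,5,"b.png")
cv2.imwrite("pics/z13.png",np.hstack([cv2.imread("pics/a.png"),cv2.imread("pics/b.png")]))
E
```

```text
time: 23.42
tool_pos: [0.4422, -0.0785, 0.3337]
tool_rot: [3.1, -0.003, 0.096]
contact_force: [-0.4, -0.5, -0.5]
opening: 0.0824
t 23.52 tcp [ 0.4424 -0.081   0.3335] rot [ 3.099e+00 -2.000e-03  9.300e-02] F [-0.3  0.   0.3] op 0.0824
```

View pics/z13.png

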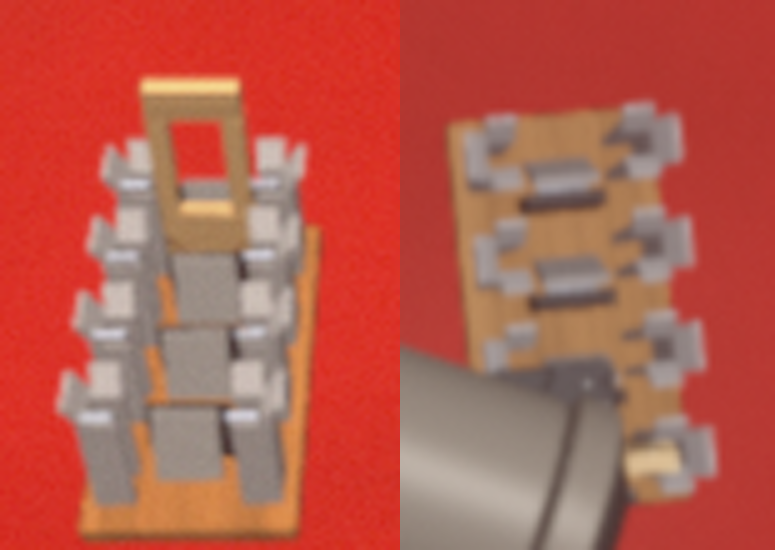

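```bash
cat >> h.py <<'E'
def rk(cx=.523,cy=-.2046,yaw=.098):
    ex=np.array([np.cos(yaw),np.sin(yaw)]);return np.array([cx,cy]),ex,np.array([-ex[1],ex[0]])
E
python3 - <<'E'
from h import *
s=cam("scene");t=cam("top")
c,ex,ey=rk(); o=c-.093*ex
print([ (o2:=c+k*.031*ex).round(4) for k in(-3,-1,1,3)])
for z in(.168,.173,.178):
 print(z,[((proj(s,np.r_[o+dx*ex+dy*ey,z])[0]-[185,150])*5).round(0) for dx in(-.006,.006) for dy in(-.03,.03)])
# plate top
print([((proj(s,np.r_[o+dx*ex,.064])[0]-[185,150])*5).round(0) for dx in(-.006,.006)])
E
```

```text
[array([ 0.4304, -0.2137]), array([ 0.4921, -0.2076]), array([ 0.5539, -0.2016]), array([ 0.6156, -0.1955])]
0.168 [array([144.,  76.]), array([241.,  75.]), array([141.,  89.]), array([240.,  88.])]
0.173 [array([143.,  70.]), array([241.,  69.]), array([140.,  83.]), array([239.,  82.])]
0.178 [array([141.,  64.]), array([240.,  63.]), array([139.,  77.]), array([238.,  76.])]
[array([212., 195.]), array([211., 208.])]
```

```bash
python3 -m creep '[0.95,0.011,0.041,0,-0.0075,0.95,0.011,0.041,0,-0.0075,0.95,0.011,0.041,0,-0.0075,0.95,0.011,0.041,0,-0.0075,0.95,0.011,0.041,0,-0.0075,0.95,0.011,0.041,0,-0.0075,0.95,0.011,0.041,-0.01,-0.0075,0.95,0.011,0.041,-0.01,-0.0075,0.95,0.011,0.03,-0.02,-0.0075,0.95,0,0,-0.01,0,0.95,0,0,0,0]'; python3 -c "from h import *;st()"
```

```text
time: 25.0
tool_pos: [0.551, 0.2717, 0.2773]
tool_rot: [3.094, 0.001, -0.005]
contact_force: [0.4, 0.3, 0.5]
opening: 0.0873
t 25.0 tcp [0.551  0.2717 0.2773] rot [ 3.094e+00  1.000e-03 -5.000e-03] F [0.4 0.3 0.5] op 0.0873
```

```bash
python3 -m creep '[0.95,0,0.05,0.01,0,0.95,0,0,0,0]'; python3 -m creep '[0.95,0,-0.012,0,0,0.95,0,-0.012,0,0,0.95,0,-0.012,0,0,0.95,0,-0.012,0,0,0.95,0,0,0,0]' ;python3 -m creep '[0.95,0,-0.05,0.01,0,0.95,0,0,0,0]'
```

```text
time: 25.25
tool_pos: [0.5524, 0.3192, 0.2889]
tool_rot: [3.094, -0.0, -0.01]
contact_force: [-0.6, -0.8, 0.5]
opening: 0.087
time: 25.88
tool_pos: [0.5532, 0.262, 0.2906]
tool_rot: [3.093, -0.002, -0.016]
contact_force: [-0.3, 0.3, 0.9]
opening: 0.0872
time: 26.12
tool_pos: [0.5532, 0.2111, 0.3007]
tool_rot: [3.093, -0.002, -0.015]
contact_force: [-0.5, 0.8, 0.2]
opening: 0.0871
```

```bash
python3 -m creep '[0.95,0,0.03,0.04,0,0.95,0,0.02,0,0]'; python3 -m creep '[0.95,0,0,-0.05,0.15,0.95,0,0,0,0]' ;python3 -m creep '[0.95,0,0,0.04,-0.1,0.95,0,0,0,0]';python3 -m creep '[0.95,0.04,0,0,0,0.95,0,0,0,0]';python3 -m creep '[0.95,-0.04,0,0,0,0.95,0,0,0,0]'
```

```text
time: 26.38
tool_pos: [0.553, 0.2618, 0.3413]
tool_rot: [3.094, -0.0, -0.018]
contact_force: [-1.1, -0.5, -0.3]
opening: 0.0872
time: 26.62
tool_pos: [0.552, 0.2651, 0.289]
tool_rot: [3.095, 0.001, 0.138]
contact_force: [-0.5, -0.2, -0.1]
opening: 0.0871
time: 26.88
tool_pos: [0.5524, 0.2664, 0.3324]
tool_rot: [3.096, -0.001, 0.03]
contact_force: [0.3, -0.7, 0.4]
opening: 0.0875
time: 27.12
tool_pos: [0.5929, 0.2671, 0.3337]
tool_rot: [3.096, -0.001, 0.027]
contact_force: [-1.6, 0.1, -1.1]
opening: 0.0872
time: 27.38
tool_pos: [0.5515, 0.2674, 0.3334]
tool_rot: [3.097, 0.0, 0.024]
contact_force: [0.8, 0.1, 1.1]
opening: 0.0871
```

```bash
python3 -m creep '[0.95,-0.002,0.012,-0.04,0,0.95,-0.002,0.012,-0.03,0,0.95,-0.002,0,-0.01,0,0.95,0,0,0,0]'; python3 - <<'E'
from h import *
s=cam("scene");t=cam("top");st()
a=[cv2.resize(np.ascontiguousarray(c["image"][y:y+75,x:x+100,::-1]),None,fx=4,fy=4,interpolation=0) for c,x,y in((s,340,150),(t,140,170))]
cv2.imwrite("pics/z14.png",np.hstack(a))
E
```

```text
time: 27.88
tool_pos: [0.5466, 0.2924, 0.2553]
tool_rot: [3.099, -0.007, 0.021]
contact_force: [0.4, -0.1, 0.0]
opening: 0.0875
t 27.98 tcp [0.5471 0.2924 0.2564] rot [ 3.099 -0.009  0.021] F [ 0.2 -0.1  0.2] op 0.0868
```

View pics/z14.png

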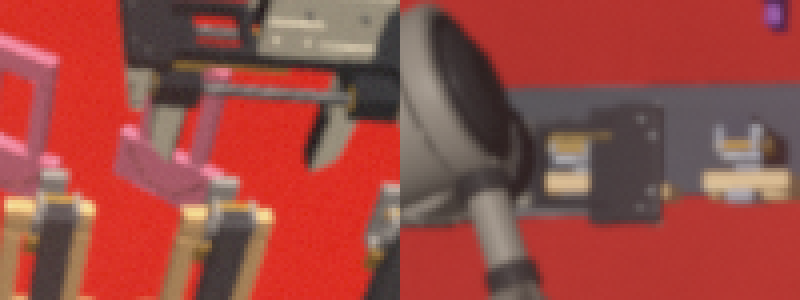

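```bash
python3 -m creep '[0.95,-0.001,0,-0.02,0.003,0.95,0,0,-0.025,0,0.95,0,0,-0.02,0,0.95,0,0,-0.01,0,0.95,0,0,0,0]'; python3 -c "from h import *;st()"
```

```text
time: 28.6
tool_pos: [0.5503, 0.2918, 0.187]
tool_rot: [3.104, -0.021, 0.021]
contact_force: [-0.1, -0.8, 0.4]
opening: 0.0872
t 28.6 tcp [0.5503 0.2918 0.187 ] rot [ 3.104 -0.021  0.021] F [-0.1 -0.8  0.4] op 0.0872
```

```bash
python3 -m creep '[0.95,-0.005,-0.001,-0.006,0.004,0.95,0,0,-0.005,0,0.95,0,0,-0.002,0,0.95,0,0,0,0,0.5,0,0,0,0,0.5,0,0,0,0,0.5,0,0,0,0,0.5,0,0,0,0,0.5,0,0,0,0,0.5,0,0,0,0,0.5,0,0,0,0]' 50; python3 -c "from h import *;st()"
```

```text
time: 29.98
tool_pos: [0.5462, 0.2914, 0.176]
tool_rot: [3.106, -0.026, 0.025]
contact_force: [-0.5, 0.5, 0.2]
opening: 0.0596
t 29.98 tcp [0.5462 0.2914 0.176 ] rot [ 3.106 -0.026  0.025] F [-0.5  0.5  0.2] op 0.0596
```

```bash
python3 -m creep '[0.4,0,0,0.015,0,0.4,0,0,0.02,0,0.4,0,0,0.015,0,0.4,0,0,0.004,0,0.4,0,0,0,0,0.4,-0.02,0,0,0,0.4,-0.02,0,0,0,0.4,-0.02,0,0,0,0.4,-0.02,0,0,0,0.4,0,0,0.02,0]'; python3 - <<'E'
from h import *
s=cam("scene");st()
crop(s,290,90,170,170,3.4,"z15.png")
E
```

```text
time: 31.22
tool_pos: [0.4608, 0.2894, 0.2477]
tool_rot: [3.101, -0.014, 0.024]
contact_force: [0.5, -0.5, -1.7]
opening: 0.0597
t 31.27 tcp [0.4629 0.2901 0.2514] rot [ 3.103 -0.021  0.024] F [1.2 1.1 0.6] op 0.0597
```

View pics/z15.png

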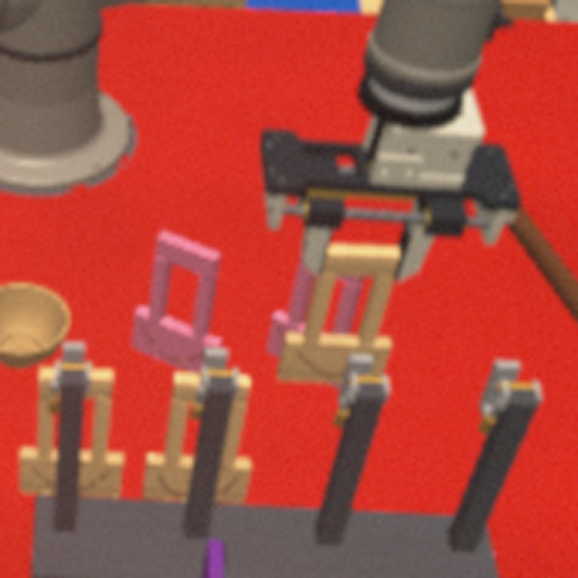

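```bash
python3 -m creep '[0.4,0,0,0.03,0,0.4,0,0,0.035,0,0.4,0,-0.02,0.035,0.006,0.4,0.003,-0.045,0.005,0.007,0.4,0.003,-0.05,0,0.007,0.4,0.003,-0.05,0,0.007,0.4,0.003,-0.05,0,0.007,0.4,0.003,-0.05,0,0.007,0.4,0.003,-0.05,0,0.007,0.4,0.003,-0.05,0,0.007,0.4,0.003,-0.05,0,0.007,0.4,0.003,-0.03,0,0.007]'; python3 -c "from h import *;st()"
```

```text
time: 32.78
tool_pos: [0.4891, -0.1679, 0.3516]
tool_rot: [3.102, -0.016, 0.099]
contact_force: [0.6, 0.2, -2.3]
opening: 0.0594
t 32.77 tcp [ 0.4891 -0.1679  0.3516] rot [ 3.102 -0.016  0.099] F [ 0.6  0.2 -2.3] op 0.0594
```

```bash
python3 -m creep '[0.4,0.002,-0.015,-0.01,0,0.4,0.001,-0.015,-0.015,0,0.4,0,-0.006,-0.02,0,0.4,0,0,-0.015,0,0.4,0,0,-0.012,0,0.4,0,0,0,0]'; python3 - <<'E'
from h import *
s=cam("scene");t=cam("top");st()
crop(s,185,130,80,130,4.5,"a.png");crop(t,320,165,75,130,4.5,"b.png")
cv2.imwrite("pics/z16.png",np.hstack([cv2.imread("pics/a.png"),cv2.imread("pics/b.png")]))
E
```

```text
time: 33.52
tool_pos: [0.4912, -0.2044, 0.2704]
tool_rot: [3.108, -0.011, 0.099]
contact_force: [0.4, -0.1, -2.1]
opening: 0.0596
t 33.62 tcp [ 0.4918 -0.2048  0.2718] rot [ 3.106 -0.013  0.099] F [-0.2  0.7 -1.9] op 0.0596
```

View pics/z16.png

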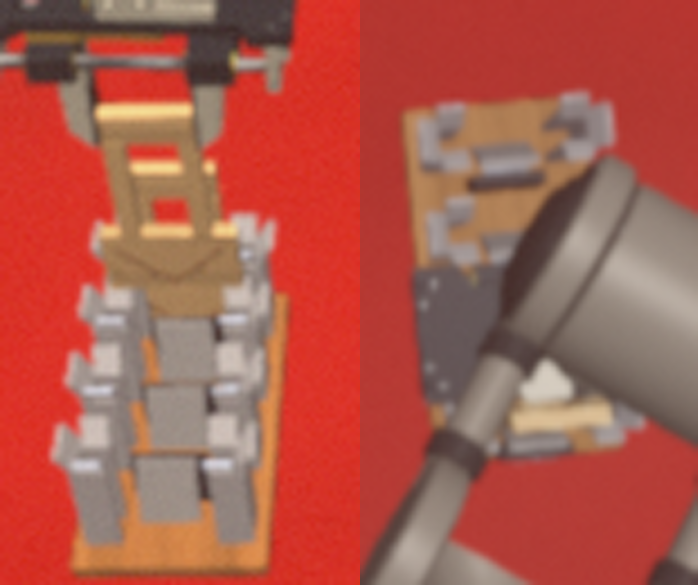

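```bash
python3 - <<'E'
from h import *
s=cam("scene");c,ex,ey=rk();o=c-.031*ex; b=.2718-.1558
q=lambda p:((proj(s,p)[0]-[185,130])*4.5).round(0)
for dy,z in((.045,0),(.045,.05),(.03,.154)): print(z,[q(np.r_[o+.006*ex+k*dy*ey,b+z]) for k in(-1,1)])
crop(s,195,150,50,60,10,"z17.png")
E
```

```text
0 [array([105., 290.]), array([238., 289.])]
0.05 [array([ 94., 237.]), array([231., 235.])]
0.154 [array([ 91., 114.]), array([189., 113.])]
```

View pics/z17.png

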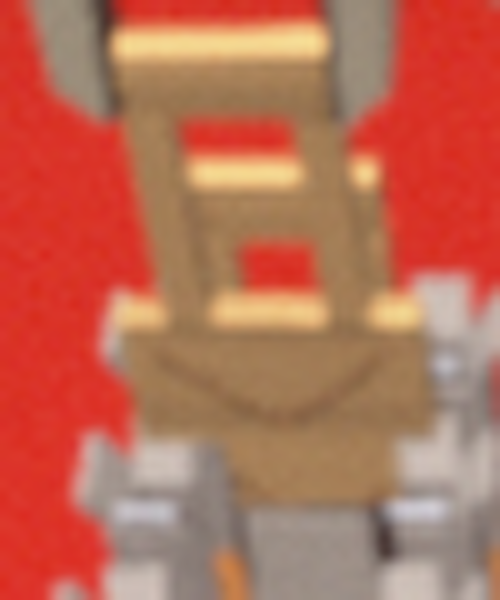

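```bash
python3 -m creep '[0.4,0.002,-0.0025,0,0,0.4,0,0,-0.01,0,0.4,0,0,-0.012,0,0.4,0,0,-0.01,0,0.4,0,0,0,0]'; python3 - <<'E'
from h import *
s=cam("scene");st()
crop(s,195,150,50,60,10,"z18.png")
E
```

```text
time: 34.3
tool_pos: [0.4945, -0.2077, 0.2389]
tool_rot: [3.104, -0.016, 0.099]
contact_force: [0.7, -0.2, -2.7]
opening: 0.0596
t 34.35 tcp [ 0.4947 -0.2078  0.2394] rot [ 3.104 -0.016  0.099] F [ 0.7  0.6 -3.2] op 0.0594
```

View pics/z18.png

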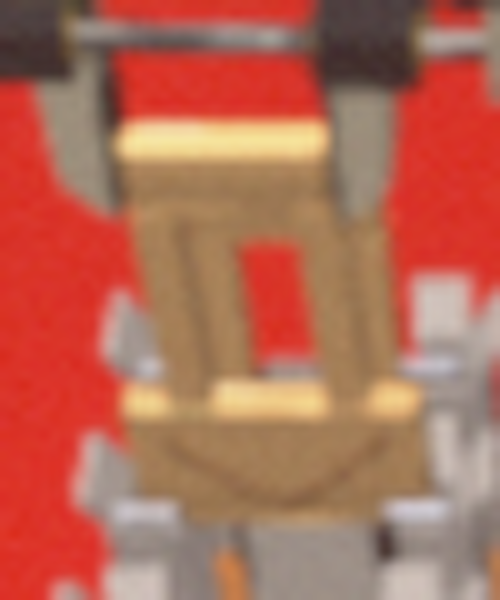

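```bash
python3 -m creep '[0.4,0,0,-0.008,0,0.4,0,0,-0.008,0,0.4,0,0,-0.008,0,0.4,0,0,0,0]' 60; python3 -c "from h import *;st()"
```

```text
time: 34.85
tool_pos: [0.4948, -0.2079, 0.2139]
tool_rot: [3.103, -0.017, 0.099]
contact_force: [-0.3, 0.3, -1.9]
opening: 0.0596
t 34.85 tcp [ 0.4948 -0.2079  0.2139] rot [ 3.103 -0.017  0.099] F [-0.3  0.3 -1.9] op 0.0596
```

```bash
python3 -m creep '[0.4,0,0,-0.008,0,0.4,0,0,-0.008,0,0.4,0,0,-0.008,0,0.4,0,0,-0.005,0,0.4,0,0,0,0]' 60; python3 -c "from h import *;st()"
```

```text
time: 35.48
tool_pos: [0.497, -0.2087, 0.1855]
tool_rot: [3.1, -0.023, 0.098]
contact_force: [1.4, -0.5, -3.9]
opening: 0.0597
t 35.48 tcp [ 0.497  -0.2087  0.1855] rot [ 3.1   -0.023  0.098] F [ 1.4 -0.5 -3.9] op 0.0597
```

```bash
python3 -m creep '[0.4,0,0,-0.006,0,0.4,0,0,-0.006,0,0.4,0,0,-0.006,0,0.4,0,0,-0.004,0,0.4,0,0,-0.004,0,0.4,0,0,-0.004,0,0.4,0,0,0,0]' 60; python3 -c "from h import *;st();read_camera('top');st()"
```

```text
time: 36.35
tool_pos: [0.4973, -0.209, 0.1705]
tool_rot: [3.092, -0.033, 0.099]
contact_force: [-0.4, 0.8, -9.4]
opening: 0.0595
t 36.35 tcp [ 0.4973 -0.209   0.1705] rot [ 3.092 -0.033  0.099] F [-0.4  0.8 -9.4] op 0.0595
t 36.4 tcp [ 0.4974 -0.2091  0.1703] rot [ 3.092 -0.033  0.099] F [-1.1  2.6  6.5] op 0.0595
```

```bash
python3 -m creep '[0.4,0,0,-0.007,0,0.4,0,0,-0.003,0,0.9,0,0,0,0,0.9,0,0,0,0,0.9,0,0,0,0,0.9,0,0,0,0,0.9,0,0,0.02,0,0.9,0,0,0.04,0,0.9,0,0,0.05,0,0.9,0,0.01,0.05,0,0.9,0,0.03,0,0,0.9,0,0.04,0,0]' 60; python3 -m creep '[0.9,0,0.04,0,0,0.9,0,0.04,0,0,0.9,0,0.02,0,0,0.9,0,0,0,0]'; python3 - <<'E'
from h import *
s=cam("scene");t=cam("top");st()
crop(s,185,150,80,110,5,"a.png");crop(t,320,165,75,110,5,"b.png")
cv2.imwrite("pics/z19.png",np.hstack([cv2.imread("pics/a.png"),cv2.imread("pics/b.png")]))
c,ex,ey=rk(); o=c-.031*ex
print([((proj(s,np.r_[o+dx*ex+dy*ey,.168])[0]-[185,150])*5).round(0) for dx in(-.006,.006) for dy in(-.03,.03)])
E
```

```text
time: 37.9
tool_pos: [0.4975, -0.1305, 0.3303]
tool_rot: [3.089, -0.035, 0.095]
contact_force: [1.0, 0.9, 0.1]
opening: 0.0825
time: 38.4
tool_pos: [0.4973, -0.0255, 0.3294]
tool_rot: [3.089, -0.034, 0.098]
contact_force: [1.0, -0.5, 1.1]
opening: 0.0824
t 38.5 tcp [ 0.4974 -0.0269  0.3294] rot [ 3.089 -0.034  0.096] F [-0.1  0.2 -0.8] op 0.0827
[array([131., 146.]), array([233., 145.]), array([129., 160.]), array([231., 159.])]
```

View pics/z19.png

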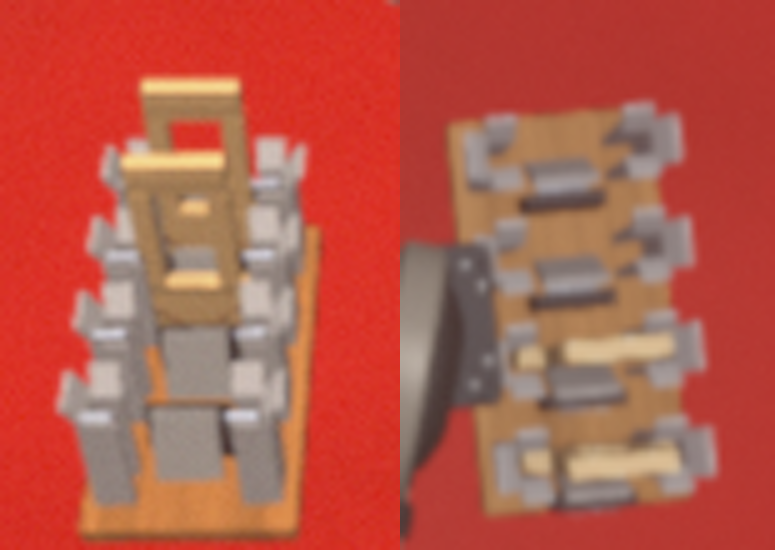

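```bash
python3 - <<'E'
from h import *
s=cam("scene");t=cam("top");c,ex,ey=rk()
obs={0:dict(rail=[(190.5,86)],),1:dict(rail=(172.5,161.5),win=(193.5,278.5),)}
q=lambda p,n:((proj(s,p)[0]-[185,150])*5 if n else (proj(t,p)[0]-[320,165])*5+[400,0]).round(1)
for k,n in((-3,"first"),(-1,"second")):
  o=c+k*.031*ex
  print(n,"scene rail ctr",q(np.r_[o,.168],1),"win",q(np.r_[o,.064],1),"| top rail",q(np.r_[o,.168],0),[q(np.r_[o+d*ey,.168],0) for d in(.03,-.03)],"plate",[q(np.r_[o+d*ey,.064],0) for d in(.045,-.045)])
crop(s,205,160,40,60,13,"a.png");crop(t,335,225,50,60,13*.77,"b.png")
a=cv2.imread("pics/a.png");b=cv2.imread("pics/b.png");b=cv2.resize(b,(280,600));cv2.imwrite("pics/z20.png",np.hstack([a[:600],b])[:600])
E
```

```text
first scene rail ctr [191.6  82. ] win [211.4 201.8] | top rail [626.9 468.9] [array([573.1, 473.5]), array([680.7, 464.2])] plate [array([524.6, 469.8]), array([673.1, 457. ])]
second scene rail ctr [180.9 152.6] win [202. 272.] | top rail [615.5 357.8] [array([562. , 362.5]), array([669.1, 353.1])] plate [array([514.5, 367.6]), array([662.4, 354.7])]
```

View pics/z20.png

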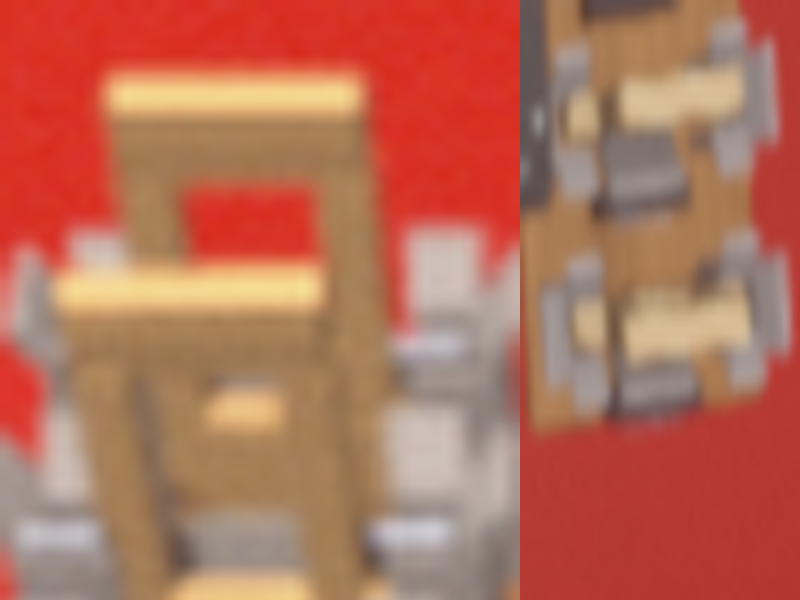

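```bash
python3 -m creep '[0.95,0.01,0.04,0,-0.014,0.95,0.01,0.04,0,-0.014,0.95,0.01,0.04,0,-0.014,0.95,0.01,0.04,-0.02,-0.014,0.95,0.01,0.03,-0.02,-0.012,0.95,0,0,-0.02,0,0.95,0,0,-0.01,0,0.95,0,0,0,0]'; python3 - <<'E'
from h import *
st()
E
```

```text
time: 39.6
tool_pos: [0.5517, 0.1595, 0.2567]
tool_rot: [3.087, -0.035, 0.01]
contact_force: [0.4, 0.2, 0.5]
opening: 0.0873
t 39.6 tcp [0.5517 0.1595 0.2567] rot [ 3.087 -0.035  0.01 ] F [0.4 0.2 0.5] op 0.0873
```

```bash
python3 -m creep '[0.95,0,0.017,0,0.016,0.95,0,0,-0.02,0,0.95,0,0,-0.025,0,0.95,0,0,-0.02,0,0.95,0,0,-0.007,0,0.95,0,0,0,0]'; python3 - <<'E'
from h import *
st()
s=cam("scene");t=cam("top")
a=[cv2.resize(np.ascontiguousarray(c["image"][y:y+75,x:x+100,::-1]),None,fx=4,fy=4,interpolation=0) for c,x,y in((s,310,150),(t,180,170))]
cv2.imwrite("pics/z21.png",np.hstack(a))
E
```

```text
time: 40.35
tool_pos: [0.5548, 0.1799, 0.1894]
tool_rot: [3.09, -0.047, 0.027]
contact_force: [-0.9, 0.3, 0.3]
opening: 0.0874
t 40.35 tcp [0.5548 0.1799 0.1894] rot [ 3.09  -0.047  0.027] F [-0.9  0.3  0.3] op 0.0874
```

View pics/z21.png

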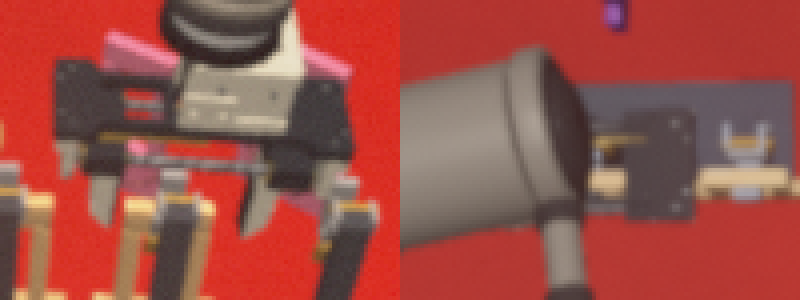

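```bash
python3 -m creep '[0.95,0,0,0.06,0,0.95,0,0,0,0]';python3 -m creep '[0.95,0,0,-0.01,0,0.95,0,0,-0.01,0,0.95,0,0,-0.01,0,0.95,0,0,-0.01,0,0.95,0,0,-0.01,0,0.95,0,0,0,0]'; python3 -m creep '[0.95,0,0,0.06,0,0.95,0,0,0,0,0.95,0,0,0,0]'
```

```text
time: 40.7
tool_pos: [0.5558, 0.1801, 0.2534]
tool_rot: [3.091, -0.051, 0.027]
contact_force: [0.2, 0.4, -1.0]
opening: 0.0871
time: 41.45
tool_pos: [0.5543, 0.1797, 0.1972]
tool_rot: [3.09, -0.046, 0.027]
contact_force: [0.2, -0.6, 0.6]
opening: 0.087
time: 41.82
tool_pos: [0.5543, 0.1797, 0.258]
tool_rot: [3.09, -0.045, 0.027]
contact_force: [0.0, 0.5, -0.4]
opening: 0.0872
```

```bash
python3 -m creep '[0.95,0,0,-0.012,0,0.95,0,0,-0.012,0,0.95,0,0,-0.012,0,0.95,0,0,-0.012,0,0.95,0,0,0,0,0.95,0,0,0.055,0,0.95,0,0,0,0,0.95,0,0,0,0]';python3 -m creep '[0.95,0,0,0.03,0,0.95,0,0,0.03,0,0.95,0,0,0,0]'; python3 -m creep '[0.95,0,0,-0.03,0,0.95,0,0,-0.03,0,0.95,0,0,0,0]'; python3 -m creep '[0.95,-0.03,0,0,0,0.95,-0.03,0,0,0,0.95,0,0,0,0]'; python3 -m creep '[0.95,0.03,0,0,0,0.95,0.03,0,0,0,0.95,0,0,0,0]'
```

```text
time: 42.82
tool_pos: [0.5527, 0.1793, 0.2587]
tool_rot: [3.089, -0.038, 0.027]
contact_force: [1.3, 0.5, 0.8]
opening: 0.0871
time: 43.2
tool_pos: [0.552, 0.1791, 0.3178]
tool_rot: [3.088, -0.034, 0.027]
contact_force: [-0.3, 0.1, 0.2]
opening: 0.0871
time: 43.58
tool_pos: [0.5504, 0.1788, 0.2522]
tool_rot: [3.087, -0.029, 0.027]
contact_force: [-0.0, 0.0, -0.1]
opening: 0.0875
time: 43.95
tool_pos: [0.4894, 0.1787, 0.2522]
tool_rot: [3.087, -0.029, 0.027]
contact_force: [0.3, 0.0, 0.5]
opening: 0.0872
time: 44.32
tool_pos: [0.5535, 0.1788, 0.2541]
tool_rot: [3.088, -0.034, 0.027]
contact_force: [-1.0, -0.0, -0.4]
opening: 0.0875
```

```bash
python3 -m creep '[0.95,0,0,0.03,0,0.95,0,0,0.03,0,0.95,0,0,0,0,0.95,0,0,-0.03,0,0.95,0,0,-0.03,0,0.95,-0.002,-0.001,0,0,0.95,0,0,-0.012,0,0.95,0,0,-0.012,0,0.95,0,0,-0.012,0,0.95,0,0,-0.012,0,0.95,0,0,-0.012,0,0.95,0,0,0,0]'; python3 -c "from h import *;st()"
```

```text
time: 45.82
tool_pos: [0.5498, 0.1776, 0.1892]
tool_rot: [3.088, -0.032, 0.027]
contact_force: [-0.0, -0.0, 0.1]
opening: 0.0875
t 45.83 tcp [0.5498 0.1776 0.1892] rot [ 3.088 -0.032  0.027] F [-0.  -0.   0.1] op 0.0875
```

```bash
python3 -m creep '[0.95,-0.001,0,-0.006,0,0.95,0,0,-0.005,0,0.95,0,0,-0.002,0,0.95,0,0,0,0,0.5,0,0,0,0,0.5,0,0,0,0,0.5,0,0,0,0,0.5,0,0,0,0,0.5,0,0,0,0,0.5,0,0,0,0]' 50; python3 -c "from h import *;st()"
```

```text
time: 47.08
tool_pos: [0.5496, 0.1776, 0.1768]
tool_rot: [3.088, -0.035, 0.027]
contact_force: [0.8, 0.2, -0.1]
opening: 0.0596
t 47.08 tcp [0.5496 0.1776 0.1768] rot [ 3.088 -0.035  0.027] F [ 0.8  0.2 -0.1] op 0.0596
```

```bash
python3 -m creep '[0.4,0,0,0.015,0,0.4,0,0,0.02,0,0.4,0,0,0.015,0,0.4,0,0,0.003,0,0.4,0,0,0,0,0.4,-0.02,0,0,0,0.4,-0.02,0,0,0,0.4,-0.02,0,0,0,0.4,-0.02,0,0,0,0.4,0,0,0.02,0]'; python3 - <<'E'
from h import *
s=cam("scene");st()
crop(s,290,90,170,170,3.4,"z22.png")
E
```

```text
time: 48.32
tool_pos: [0.4641, 0.1771, 0.2489]
tool_rot: [3.087, -0.024, 0.027]
contact_force: [1.0, 0.2, -1.4]
opening: 0.0596
t 48.38 tcp [0.4663 0.1775 0.2525] rot [ 3.088 -0.031  0.026] F [1.2 0.1 0.2] op 0.0597
```

View pics/z22.png

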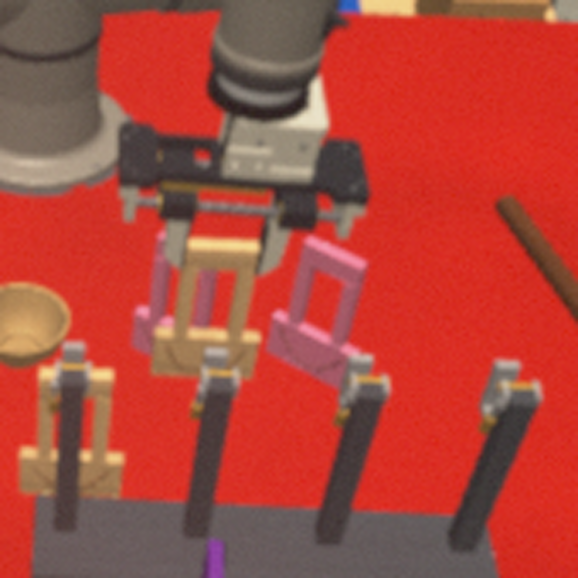

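```bash
python3 -m creep '[0.4,0,0,0.03,0,0.4,0,0,0.035,0,0.4,0.005,-0.02,0.035,0.006,0.4,0.01,-0.04,0.005,0.009,0.4,0.01,-0.045,0,0.009,0.4,0.01,-0.045,0,0.009,0.4,0.01,-0.045,0,0.009,0.4,0.01,-0.045,0,0.009,0.4,0.01,-0.045,0,0.009,0.4,0.01,-0.03,0,0.009,0.4,0.005,-0.02,0,0.005,0.4,0,0,0,0]'; python3 - <<'E'
from h import *
s=cam("scene");t=cam("top");st()
crop(s,185,90,80,170,3.5,"a.png");crop(t,310,165,90,170,3.5,"b.png")
cv2.imwrite("pics/z23.png",np.hstack([cv2.imread("pics/a.png"),cv2.imread("pics/b.png")]))
E
```

```text
time: 49.88
tool_pos: [0.5479, -0.1693, 0.3518]
tool_rot: [3.09, -0.024, 0.104]
contact_force: [0.5, 0.2, -2.6]
opening: 0.0596
t 49.98 tcp [ 0.5477 -0.1676  0.3523] rot [ 3.09  -0.025  0.105] F [ 0.4  1.1 -1.6] op 0.06
```

View pics/z23.png

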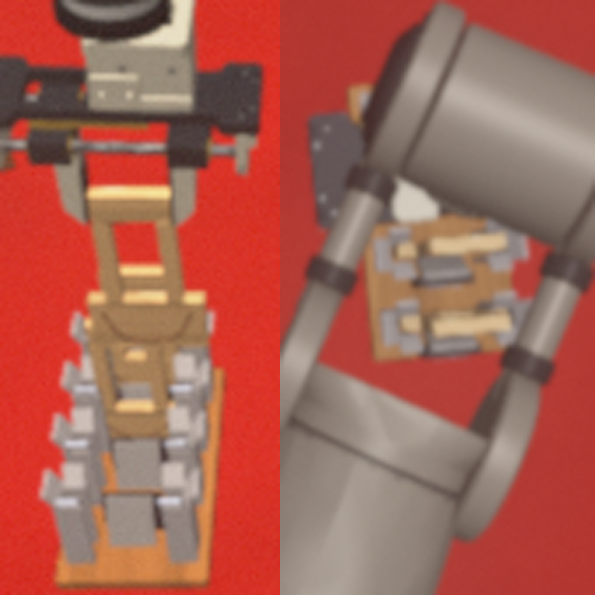

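```bash
python3 -m creep '[0.4,0.003,-0.012,-0.01,0,0.4,0.003,-0.012,-0.015,0,0.4,0.002,-0.008,-0.02,0,0.4,0,0,-0.015,-0.003,0.4,0,0,-0.012,0,0.4,0,0,0,0]'; python3 - <<'E'
from h import *
s=cam("scene");st()
crop(s,190,140,60,80,7.4,"z24.png")
c,ex,ey=rk();o=c+.031*ex; b=telemetry.observe()["tool_pos"][2]-.1565
q=lambda p:((proj(s,p)[0]-[190,140])*7.4).round(0)
for dy,z in((.045,0),(.045,.05),(.03,.154)): print(z,[q(np.r_[o+.006*ex+k*dy*ey,b+z]) for k in(-1,1)])
E
```

```text
time: 50.72
tool_pos: [0.5555, -0.2002, 0.2735]
tool_rot: [3.092, -0.022, 0.105]
contact_force: [0.3, -0.7, -2.4]
opening: 0.0596
t 50.77 tcp [ 0.5558 -0.2003  0.2743] rot [ 3.091 -0.023  0.105] F [ 0.7  1.2 -1.2] op 0.0604
0 [array([115., 512.]), array([342., 510.])]
0.05 [array([ 95., 425.]), array([329., 423.])]
0.154 [array([ 90., 223.]), array([257., 222.])]
```

View pics/z24.png

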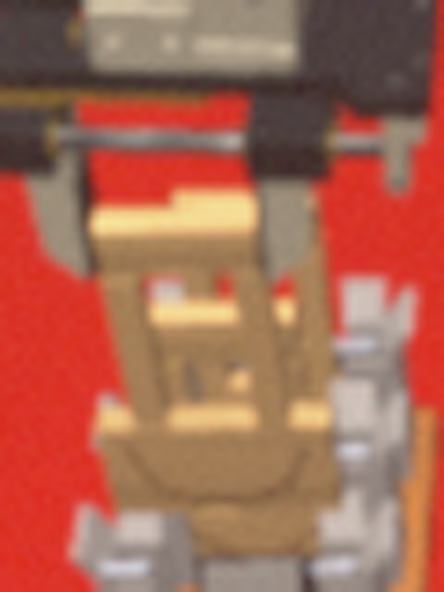

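```bash
python3 - <<'E'
from h import *
s=cam("scene")
c,ex,ey=rk();o=c+.031*ex
q=lambda p:((proj(s,p)[0]-[190,140])*7.4).round(0)
for dx,z in((-.015,.106),(.008,.089)): print([q(np.r_[o+dx*ex+k*ey,z]) for k in(-.035,.035)])
print([q(np.r_[o+k*ey,.106]) for k in(-.05,.05)])
E
```

```text
[array([151., 493.]), array([325., 491.])]
[array([151., 563.]), array([324., 562.])]
[array([109., 521.]), array([359., 518.])]
```

```bash
python3 -m creep '[0.4,-0.001,-0.001,-0.008,-0.004,0.4,0,0,-0.012,0,0.4,0,0,-0.012,0,0.4,0,0,-0.008,0,0.4,0,0,0,0]'; python3 - <<'E'
from h import *
s=cam("scene");st()
crop(s,190,140,60,80,7.4,"z25.png")
E
```

```text
time: 51.45
tool_pos: [0.5558, -0.2013, 0.2334]
tool_rot: [3.089, -0.027, 0.102]
contact_force: [-0.3, 0.4, -2.2]
opening: 0.0598
t 51.5 tcp [ 0.5559 -0.2014  0.2339] rot [ 3.089 -0.028  0.102] F [-0.1 -0.3 -2.2] op 0.0597
```

View pics/z25.png

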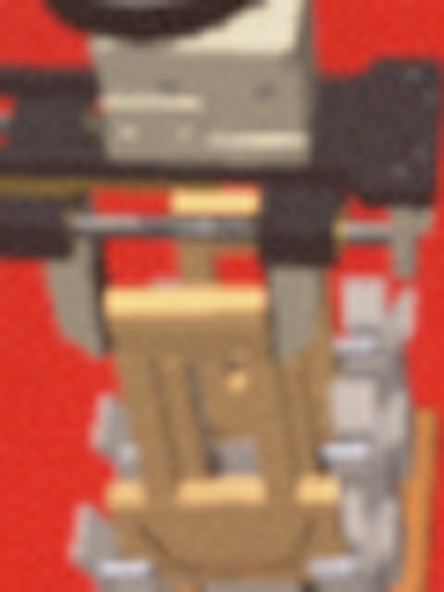

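Inside the mouth with no side force. Push with fewer, larger rows.

```bash
python3 -m creep '[0.4,0,0,-0.012,0,0.4,0,0,-0.015,0,0.4,0,0,-0.015,0,0.4,0,0,-0.01,0,0.4,0,0,-0.012,0,0.4,0,0,-0.012,0]' 60; python3 -c "from h import *;st();read_camera('top');st()"
```

```text
time: 52.25
tool_pos: [0.5618, -0.2035, 0.1687]
tool_rot: [3.077, -0.049, 0.101]
contact_force: [-23.8, 17.2, 90.2]
opening: 0.0602
t 52.25 tcp [ 0.5618 -0.2035  0.1687] rot [ 3.077 -0.049  0.101] F [-23.8  17.2  90.2] op 0.0602
t 52.3 tcp [ 0.562  -0.2034  0.1684] rot [ 3.076 -0.051  0.101] F [-13.7   8.7  57.3] op 0.0596
```

```bash
python3 -m creep '[0.9,0,0,0,0,0.9,0,0,0,0,0.9,0,0,0,0,0.9,0,0,0,0,0.9,0,0,0.02,0,0.9,0,0,0.04,0,0.9,0,0,0.05,0,0.9,0,0.01,0.05,0,0.9,0,0.03,0,0,0.9,0,0.04,0,0,0.9,-0.02,0.03,0,0,0.9,-0.02,0.02,0,0]' 60; python3 - <<'E'
from h import *
s=cam("scene");t=cam("top");st()
crop(s,185,150,80,110,5,"a.png");crop(t,320,165,75,110,5,"b.png")
cv2.imwrite("pics/z26.png",np.hstack([cv2.imread("pics/a.png"),cv2.imread("pics/b.png")]))
c,ex,ey=rk(); o=c+.031*ex
print([((proj(s,np.r_[o+dx*ex+dy*ey,.168])[0]-[185,150])*5).round(0) for dx in(-.006,.006) for dy in(-.03,.03)])
E
```

```text
time: 53.8
tool_pos: [0.5192, -0.0711, 0.3248]
tool_rot: [3.082, -0.038, 0.098]
contact_force: [0.5, -0.2, 0.5]
opening: 0.0823
t 53.9 tcp [ 0.5184 -0.0705  0.3253] rot [ 3.083 -0.038  0.099] F [-0.2 -0.4  0.1] op 0.0825
[array([118., 221.]), array([223., 220.]), array([115., 236.]), array([221., 236.])]
```

View pics/z26.png

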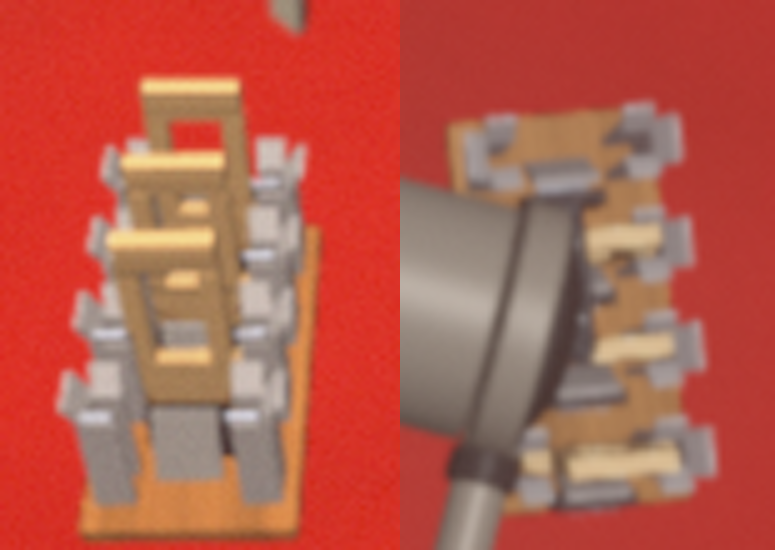

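```bash
python3 -m creep '[0.95,0.008,0.033,0,-0.018,0.95,0.009,0.035,0,-0.018,0.95,0.009,0.035,0,-0.018,0.95,0.004,0.02,0,-0.012,0.95,0,0,-0.03,0,0.95,0,0,-0.03,0,0.95,0,0,0,0]'; python3 -c "from h import *;st()"
```

```text
time: 54.78
tool_pos: [0.5527, 0.0532, 0.2596]
tool_rot: [3.081, -0.034, 0.028]
contact_force: [-0.1, 0.4, 0.5]
opening: 0.0872
t 54.77 tcp [0.5527 0.0532 0.2596] rot [ 3.081 -0.034  0.028] F [-0.1  0.4  0.5] op 0.0872
```

```bash
python3 -m creep '[0.95,0,0.01,0,0,0.95,0,0,-0.012,0,0.95,0,0,-0.012,0,0.95,0,0,-0.012,0,0.95,0,0,-0.012,0,0.95,0,0,-0.01,0,0.95,0,0,0,0]'; python3 - <<'E'
from h import *
st()
s=cam("scene");t=cam("top")
a=[cv2.resize(np.ascontiguousarray(c["image"][y:y+75,x:x+100,::-1]),None,fx=4,fy=4,interpolation=0) for c,x,y in((s,265,150),(t,220,170))]
cv2.imwrite("pics/z27.png",np.hstack(a))
E
```

```text
time: 55.65
tool_pos: [0.5541, 0.0631, 0.1998]
tool_rot: [3.081, -0.037, 0.027]
contact_force: [0.2, -0.1, 0.2]
opening: 0.0872
t 55.65 tcp [0.5541 0.0631 0.1998] rot [ 3.081 -0.037  0.027] F [ 0.2 -0.1  0.2] op 0.0872
```

View pics/z27.png

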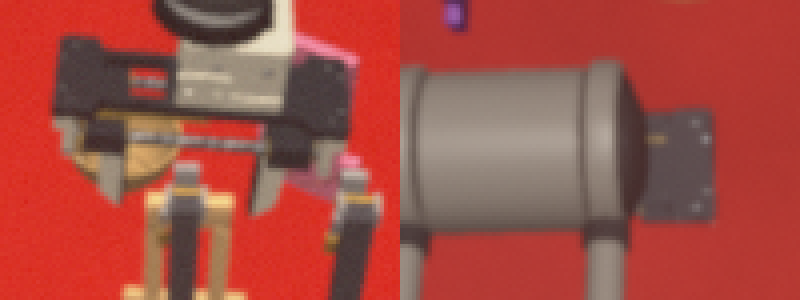

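```bash
python3 -m creep '[0.95,-0.002,0,-0.01,0,0.95,0,0,-0.009,0,0.95,0,0,-0.003,0,0.95,0,0,0,0,0.5,0,0,0,0,0.5,0,0,0,0,0.5,0,0,0,0,0.5,0,0,0,0,0.5,0,0,0,0,0.5,0,0,0,0]' 50; python3 -c "from h import *;st()"
```

```text
time: 57.0
tool_pos: [0.5532, 0.0632, 0.1784]
tool_rot: [3.081, -0.041, 0.027]
contact_force: [-0.2, 0.1, -0.9]
opening: 0.0598
t 57.0 tcp [0.5532 0.0632 0.1784] rot [ 3.081 -0.041  0.027] F [-0.2  0.1 -0.9] op 0.0598
```

```bash
python3 -m creep '[0.4,0,0,0.015,0,0.4,0,0,0.02,0,0.4,0,0,0.015,0,0.4,0,0,0.003,0,0.4,0,0,0,0,0.4,-0.02,0,0,0,0.4,-0.02,0,0,0,0.4,-0.02,0,0,0,0.4,-0.02,0,0,0,0.4,0,0,0.02,0]'; python3 - <<'E'
from h import *
s=cam("scene");st()
crop(s,250,90,170,170,3.4,"z28.png")
E
```

```text
time: 58.25
tool_pos: [0.4675, 0.063, 0.2509]
tool_rot: [3.082, -0.031, 0.027]
contact_force: [0.3, -0.4, -3.0]
opening: 0.0596
t 58.3 tcp [0.4698 0.063  0.2544] rot [ 3.081 -0.038  0.027] F [0.4 1.1 0.4] op 0.0598
```

View pics/z28.png

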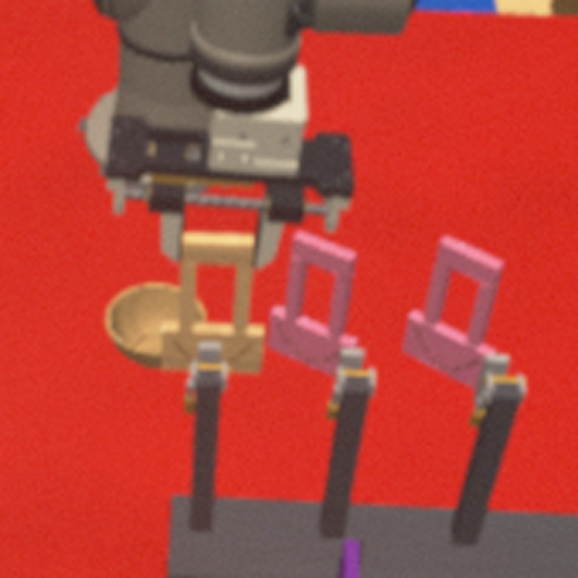

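```bash
python3 -m creep '[0.4,0,0,0.03,0,0.4,0,0,0.035,0,0.4,0.005,-0.01,0.035,0.006,0.4,0.02,-0.025,0.01,0.01,0.4,0.02,-0.03,0,0.01,0.4,0.02,-0.03,0,0.01,0.4,0.02,-0.03,0,0.01,0.4,0.02,-0.03,0,0.01,0.4,0.02,-0.03,0,0.01,0.4,0.01,-0.02,0,0.009,0.4,0.005,-0.01,0,0,0.4,0,0,0,0]'; python3 - <<'E'
from h import *
s=cam("scene");t=cam("top");st()
crop(s,185,90,80,170,3.5,"a.png");crop(t,310,165,90,170,3.5,"b.png")
cv2.imwrite("pics/z29.png",np.hstack([cv2.imread("pics/a.png"),cv2.imread("pics/b.png")]))
E
```

```text
time: 59.8
tool_pos: [0.614, -0.1591, 0.3584]
tool_rot: [3.085, -0.03, 0.105]
contact_force: [-0.4, 0.0, -1.1]
opening: 0.0598
t 59.9 tcp [ 0.6137 -0.1582  0.359 ] rot [ 3.085 -0.03   0.107] F [ 0.3  0.  -1.5] op 0.0597
```

View pics/z29.png

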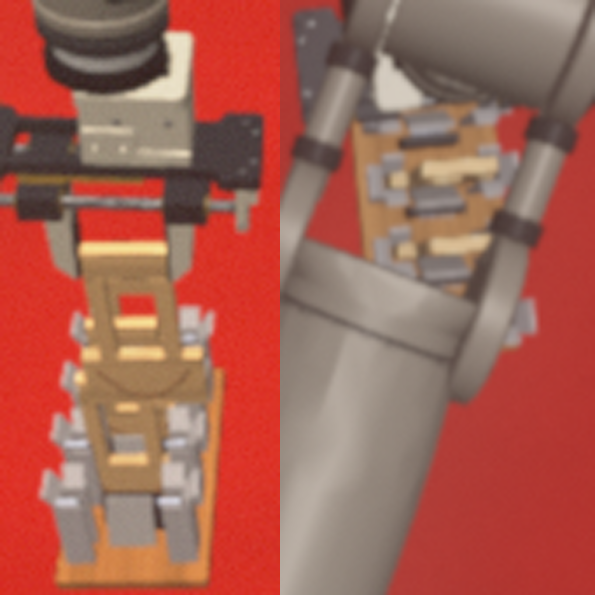

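```bash
python3 -m creep '[0.4,0.001,-0.013,-0.01,0,0.4,0.001,-0.013,-0.015,-0.003,0.4,0,-0.009,-0.02,-0.003,0.4,0,0,-0.018,0,0.4,0,0,-0.012,0,0.4,0,0,0,0]'; python3 - <<'E'
from h import *
s=cam("scene");st()
crop(s,180,160,65,80,7.4,"z30.png")
c,ex,ey=rk();o=c+.093*ex; b=telemetry.observe()["tool_pos"][2]-.1584
q=lambda p:((proj(s,p)[0]-[180,160])*7.4).round(0)
for dy,z in((.045,0),(.045,.05),(.03,.154)): print(z,[q(np.r_[o+.006*ex+k*dy*ey,b+z]) for k in(-1,1)])
for dx,z in((-.015,.106),(.008,.089)): print([q(np.r_[o+dx*ex+k*ey,z]) for k in(-.035,.035)])
print([q(np.r_[o+k*ey,.106]) for k in(-.05,.05)])
E
```

```text
time: 60.65
tool_pos: [0.6141, -0.1952, 0.2782]
tool_rot: [3.085, -0.028, 0.101]
contact_force: [-0.1, -0.0, -2.2]
opening: 0.0597
t 60.7 tcp [ 0.6145 -0.1953  0.279 ] rot [ 3.085 -0.029  0.101] F [-0.1  0.1 -1.2] op 0.0596
0 [array([167., 480.]), array([403., 478.])]
0.05 [array([145., 393.]), array([389., 391.])]
0.154 [array([137., 192.]), array([312., 190.])]
[array([206., 462.]), array([385., 461.])]
[array([205., 536.]), array([385., 535.])]
[array([162., 492.]), array([421., 490.])]
```

View pics/z30.png

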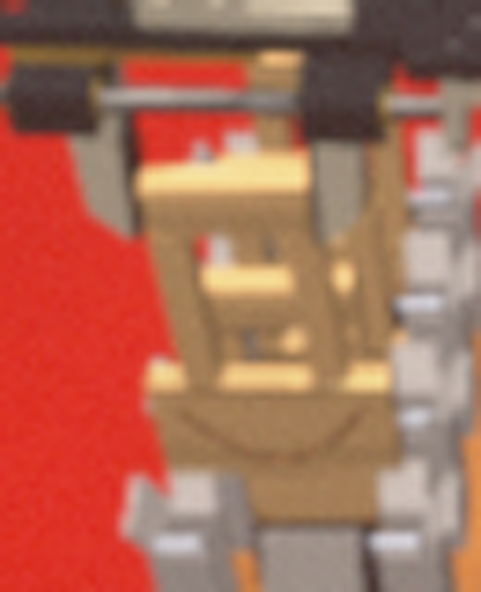

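```bash
python3 -m creep '[0.4,0.003,-0.002,-0.004,0,0.4,0,0,-0.012,0,0.4,0,0,-0.012,0,0.4,0,0,-0.01,0,0.4,0,0,-0.004,0,0.4,0,0,0,0]'; python3 - <<'E'
from h import *
s=cam("scene");st()
crop(s,180,160,65,80,7.4,"z31.png")
E
```

```text
time: 61.45
tool_pos: [0.6186, -0.1973, 0.2356]
tool_rot: [3.083, -0.033, 0.102]
contact_force: [1.2, 0.7, -2.2]
opening: 0.0599
t 61.5 tcp [ 0.6186 -0.1973  0.2358] rot [ 3.083 -0.033  0.102] F [ 0.6  1.2 -2.7] op 0.0598
```

View pics/z31.png

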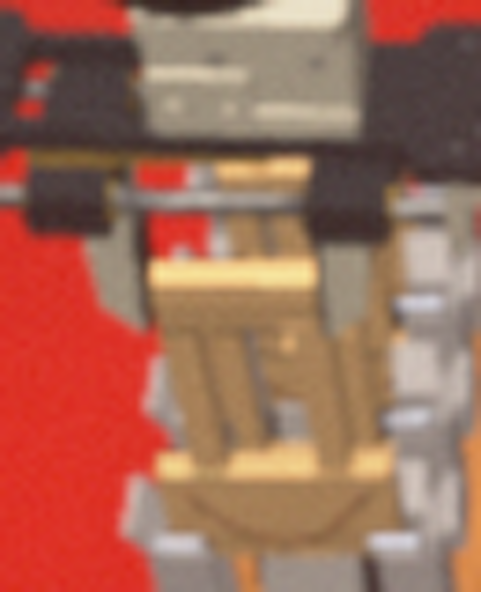

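Behind both front lips, in the mouth. Push down in small rows.

```bash
python3 -m creep '[0.4,0,0,-0.012,0,0.4,0,0,-0.012,0,0.4,0,0,-0.012,0,0.4,0,0,-0.008,0]' 60; python3 -c "from h import *;st()"
```

```text
time: 62.0
tool_pos: [0.6199, -0.1977, 0.1911]
tool_rot: [3.081, -0.038, 0.102]
contact_force: [1.2, 0.5, 6.3]
opening: 0.0594
t 62.0 tcp [ 0.6199 -0.1977  0.1911] rot [ 3.081 -0.038  0.102] F [1.2 0.5 6.3] op 0.0594
```

```bash
python3 -m creep '[0.4,0,0,-0.008,0,0.4,0,0,-0.006,0,0.4,0,0,-0.005,0]' 60; python3 -m creep '[0.4,0,0,-0.005,0,0.4,0,0,0,0]'; python3 -c "from h import *;read_camera('top');st()"
```

```text
time: 62.38
tool_pos: [0.6229, -0.1975, 0.1785]
tool_rot: [3.077, -0.049, 0.102]
contact_force: [-5.1, 3.0, 14.4]
opening: 0.0594
time: 62.62
tool_pos: [0.6223, -0.1972, 0.1758]
tool_rot: [3.076, -0.05, 0.103]
contact_force: [-0.1, -0.9, -6.4]
opening: 0.06
t 62.67 tcp [ 0.6224 -0.1972  0.1757] rot [ 3.076 -0.05   0.102] F [-0.3  0.6  1.2] op 0.0596
```

```bash
python3 -m creep '[0.4,0,0,-0.006,0,0.4,0,0,-0.004,0]' 60; python3 -m creep '[0.4,0,0,-0.006,0,0.4,0,0,0,0]'; python3 -c "from h import *;read_camera('top');st()"
```

```text
time: 62.92
tool_pos: [0.6229, -0.1974, 0.1723]
tool_rot: [3.073, -0.055, 0.103]
contact_force: [-14.1, 5.0, 31.3]
opening: 0.0598
time: 63.18
tool_pos: [0.6221, -0.1968, 0.1728]
tool_rot: [3.073, -0.057, 0.103]
contact_force: [-0.4, 1.3, -12.9]
opening: 0.0596
t 63.23 tcp [ 0.6224 -0.1969  0.1726] rot [ 3.072 -0.057  0.103] F [-2.3  3.2  7.7] op 0.0599
```

Bottomed out (stiff contact at the expected height). Release, rise and retreat clear.

```bash
python3 -m creep '[0.9,0,0,0,0,0.9,0,0,0,0,0.9,0,0,0,0,0.9,0,0,0,0,0.9,0,0,0.02,0,0.9,0,0,0.04,0,0.9,0,0,0.05,0,0.9,0,0.01,0.05,0,0.9,0,0.03,0,0,0.9,-0.02,0.04,0,0,0.9,-0.03,0.04,0,0,0.9,-0.03,0.04,0,0]' 60; python3 -m creep '[0.9,-0.02,0.05,0,0,0.9,-0.02,0.05,0,0,0.9,0,0.05,0,0,0.9,0,0.04,0,0,0.9,0,0,0,0]'; python3 - <<'E'
from h import *
s=cam("scene");t=cam("top");st()
crop(s,185,150,80,120,5,"a.png");crop(t,315,165,80,120,5,"b.png")
cv2.imwrite("pics/z32.png",np.hstack([cv2.imread("pics/a.png"),cv2.imread("pics/b.png")]))
c,ex,ey=rk()
for k in(-3,-1,1,3):
  o=c+k*.031*ex
  print(k,[((proj(s,np.r_[o,z])[0]-[185,150])*5).round(0) for z in(.168,.064)],[((proj(t,np.r_[o,z])[0]-[315,165])*5+[400,0]).round(0) for z in(.168,)])
E
```

```text
time: 64.72
tool_pos: [0.5418, -0.0367, 0.3333]
tool_rot: [3.072, -0.058, 0.097]
contact_force: [0.8, 0.2, 1.0]
opening: 0.0828
time: 65.35
tool_pos: [0.498, 0.161, 0.3344]
tool_rot: [3.072, -0.062, 0.1]
contact_force: [-0.2, -0.6, -0.2]
opening: 0.0826
t 65.45 tcp [0.4983 0.1586 0.3344] rot [ 3.071 -0.061  0.097] F [ 0.  -0.6 -0.7] op 0.0829
-3 [array([192.,  82.]), array([211., 202.])] [array([652., 469.])]
-1 [array([181., 153.]), array([202., 272.])] [array([641., 358.])]
1 [array([169., 228.]), array([192., 347.])] [array([629., 248.])]
3 [array([157., 310.]), array([181., 428.])] [array([618., 139.])]
```

View pics/z32.png

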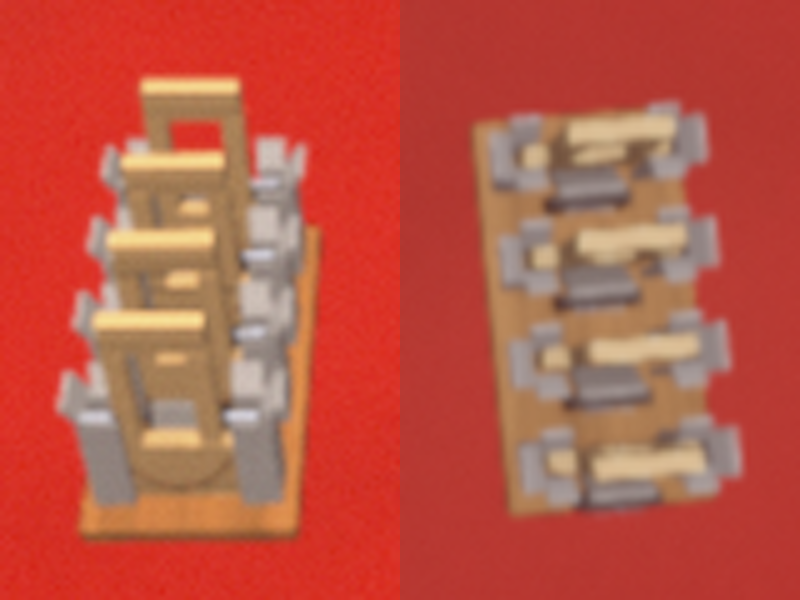

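```bash
python3 - <<'E'
from h import *
s=cam("scene");t=cam("top")
cv2.imwrite("pics/f.png",np.hstack([s["image"][80:330,180:,::-1],t["image"][80:330,120:400,::-1]]))
# rail ends lean: plate-top/rail in top for each slot handled by eye
E
```

```text
(no output)
```

View pics/f.png

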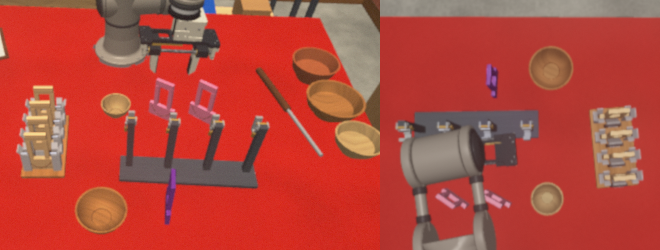

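```bash
python3 -m creep '[0.9,0,0,0,0,0.9,0,0,0,0,0.9,0,0,0,0,0.9,0,0,0,0]'; python3 -c "
from cell import workorder
print(workorder.hand_in())"
```

```text
time: 66.05
tool_pos: [0.499, 0.1549, 0.3345]
tool_rot: [3.071, -0.061, 0.09]
contact_force: [0.7, 0.5, -0.1]
opening: 0.0825
the job is handed in; nothing more can be done
None
```

All four templates are off the stand and pushed into the rack's clip slots, one to a slot, and the job was handed in at about 66 s; no verdict was reported.

**What was done:** I pressed all four keepers first and saw each one open in the pictures. Then I lifted off each template, drew it clear of its hook and pushed it down until it stopped.

**Last checks:**
- **Seating:** each template stopped at the depth expected for the slot floor. In the final pictures the four plates sit at the same height relative to the rack, within about 1.5 mm.
- **Position:** the templates line up with their slots within about 5 mm along them. Any lean looks small, and the channels limit it to about 0.08 rad.
- **Surroundings:** the rack stands flat and had not moved in the scene view. The two bowls look where they started, and the look-alikes look untouched. The gripper was in free air when I handed in.

**What went wrong or disagreed:**
- **Push force:** the third template's last push reached about 90 N, which was too hard though under the 120 N limit. I used smaller steps for the fourth.
- **Tool tilt:** the tool gradually tilted to about 4 degrees over the run, because each row starts from the measured pose.
- **Camera mismatch:** the two cameras differed by 3 to 5 mm, so I judged the fit mainly from the scene view. I did not press the rails down a second time to confirm seating.

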